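# Put the meter away in the tool chest with the locking lid stay

### The job

Put the orange meter away in the blue tool chest. Raise the lid by its bow handle until the folding stay snaps straight and locks and carries the lid by itself (where it locks differs a little each time, so feel for it and do not force the stay), lay the meter flat, face up, on the floor of the big compartment, then press the stay's red joint to break it and lower the lid by its handle, gently, until it is fully shut. Leave the other things on the bench alone.

Things in the scene. Friction and masses are not known exactly. Their poses are not given: they have to be found in the camera images.
- chest: Blue tool chest fixed to the bench (all sizes in mm), 205 deep (its x) x 300 wide (y) x 85 high, walls and floor 5. Origin: centre of underside; +x to its back (hinges), -x to its front (handle), +y to its left. A 50 high divider at y = +90 parts off the stay's pocket at the left; the big compartment right of it is empty, x -97 to +97, y -145 to +88. The hinge line is at x +102.5, z 85.5.
- chest_floor (a point): Middle of the floor of the big compartment (chest x 0, y -27 mm, 5 mm above the bench); axes as the chest.
- lid (a joint): Lid angle in rad: 0 shut, grows as it rises, about 1.57 upright. Lid: shell 205 x 300 x 22 mm, 0.55 to 0.9 kg, stiff hinges. Raising it by the handle takes 3 to 7 N; let go unlocked it stays where it is above about 1.1 rad and falls shut below. The stay locks it somewhere between 1.27 and 1.57, differing each time with where its foot is clamped in the chest.
- lid_hinge (a point): Middle of the hinge line, at the chest's back edge. Axes turn with the lid: y along the hinge line, -x along the lid towards the handle.
- lid_bar (a point): Middle of the grip of the lid's steel bow handle: a round bar of 10 mm diameter, 110 long, parallel to the hinge line, 45 in front of the lid's front edge. In lid axes it lies 250 in front of the hinge line and 10 above it: 95 above the bench when shut, about 330 when open. Pinched across, it can turn between the fingers. Axes turn with the lid.
- stay (a joint): Angle of the stay's middle joint in rad: about 0 (-0.15 to 0.15) folded, lid shut; 2.23 links dead straight; 2.38 to 2.48 snapped past straight, locked. A light spring snaps it there once the lid has been raised to dead straight (within 0.02 rad of lid) and is let go; while still pulled up it hangs near 2.3. Broken to below 1.7 it stays broken; above 1.8 it may snap back.
- stay_joint (a point): Point on the axis of the red thumb button of the stay's joint, at chest y +109; the button is 16 mm in diameter, along chest y (+94 to +123 clear of the links). Locked, it stands about 117 above the bench. Press it down and back: it moves on an arc, at first 30, then 10 degrees off vertical, gives at 5 to 7 N, then needs up to 12 N; sunk 25 to 30, the lid has come down 0.05 to 0.3 rad and stays.
- stay_eye (a point): Centre of the eye at the upper end of the stay. It sits on the rivet on the lid (stay_rivet). Pulling the handle up with 15 N against the straight stay, or pressing it down against the locked stay, drags the eye about 0.9 mm off the rivet; 25 N about 1.5; beyond 1.6 the stay is strained.
- stay_rivet (a point): Centre of the rivet that holds the stay to the lid, inside the lid's left wall; axes turn with the lid.
- stay_lower: The folding stay: two flat steel links, 13 mm wide, in an upright plane at chest y +127, joined at the red button, from a foot inside the chest's left wall to the lid. Origin: its foot pivot. A press of over 25 N bends it.
- meter: Hand-held multimeter, orange case, grey face, 130 mm long (its x) x 62 wide (y) x 40 high (49 over the dial), 0.26 kg, lying face up on the bench. Origin: centre of its underside, z up through its face.
- reel: Small grey solder reel standing on the bench, 56 mm diameter, 44 high. Origin: centre of its underside. To be left alone.
- board: Black microcontroller board lying on the bench, 62 x 26 x 12 mm. Origin: centre of its underside. To be left alone.
- driver: Red screwdriver lying on the bench, 150 mm long along its x. Origin: under its middle. To be left alone.

How it is judged:
On the way, in this order (a step that is already met when the one before it is completed fails the run):
1. the lid is up on its locked stay, with the hand off it (value of joint stay above 2.32 rad and value of joint lid above 1.05 rad and contact force between the fingers and lid below 0.3 N), for 0.3 s.
2. the meter lies flat on the floor of the big compartment, let go, the stay still locked (x of meter in the frame of chest between -0.07 and 0.07 m and y of meter in the frame of chest between -0.12 and 0.062 m and z of meter in the frame of chest below 0.015 m and angle between meter's own z axis and vertical below 0.15 rad and value of joint stay above 2.32 rad and contact force between the fingers and meter below 0.3 N), for 0.3 s.
3. the stay is broken, its joint well folded, with the lid still up (value of joint stay below 1.75 rad and value of joint lid above 0.7 rad), for 0.1 s.
At the end, for the whole second after the job is handed in: the lid is fully shut (within 0.025 rad) and at rest, with the meter lying still and flat, face up, on the floor of the chest's big compartment (value of joint lid below 0.025 rad and velocity of joint lid below 0.05 rad/s and linear speed of meter below 0.03 m/s and x of meter in the frame of chest between -0.07 and 0.07 m and y of meter in the frame of chest between -0.12 and 0.062 m and z of meter in the frame of chest below 0.015 m and angle between meter's own z axis and vertical below 0.15 rad); the robot touches nothing.
It fails at once if the stay is strained: the eye at its upper end is dragged over 1.6 mm off its rivet by over-pulling the lid or forcing it down while locked (distance between stay_eye and stay_rivet above 0.0016 m).
It fails at once if the stay is pressed with over 25 N (contact force between the fingers and stay_lower above 25 N).
It fails at once if the lid drops or slams: it closes its last 0.35 rad faster than 1.5 rad/s (value of joint lid below 0.35 rad and velocity of joint lid below -1.5 rad/s).
It fails at once if the meter is dropped: it falls free faster than 0.7 m/s (contact force between the fingers and meter below 0.1 N and linear speed of meter above 0.7 m/s).
It fails at once if the reel, the board or the screwdriver is moved by over 20 mm (distance of any of reel, board, driver from where it was at the start of the episode above 0.02 m).
It also fails if it takes over 72 s, if anything falls off the work surface, if the arm or the gripper's body presses on something with over 40 N, if the wrist force passes 120 N, or if a joint passes its speed limit or range.

### The arm

A 7-joint arm with a two-finger parallel gripper is mounted at the origin on the work surface. World frame = base frame: x ahead of the robot, y to its left, z up, the work surface at z = 0. Lengths are in m, angles in rad, forces in N, time in s.
With the tool pointing down it reaches from about 0.4 to 0.85 m from the base axis. Payload 4.5 kg.
Tool frame: the origin (TCP) lies midway between the tips of the shut fingers; the grasp point (between the pads) lies 19 mm behind it; z points along the fingers, y is the direction in which the jaws open and shut (so a half turn about z gives the same grasp; the last joint's range is limited). The gripper opens to 85 mm and grips with 20 to 120 N. Pads are 22 mm wide; open, the fingers measure 114 mm over their backs; the gripper's body (76 mm by 85 mm) begins 54 mm behind the grasp point. The pads swing forward as they close: fully open they stand 13 mm farther back than shut.
Start: joints at [-1.132, 0.689, -0.195, 1.565, 0.157, 0.902, -0.215], TCP at [0.246, 0.575, 0.231] pointing down, gripper open.
Joint ranges: [-3.01, 3.01], [-0.46, 2.08], [-1.47, 1.51], [0.13, 2.56], [-1, 4.14], [0.04, 2.09], [-2.66, 2.66]. Speed limits (rad/s): [2.57, 2.57, 3.14, 3.14, 3.14, 3.14, 3.14].

### API

Orientations are given as a 3x3 rotation matrix whose columns are the frame's x, y, z axes.
In Python, from cell import env gives the robot as it stands.
- The arm moves only by the shell command python3 -m pendant 'ROWS' [FORCE]. ROWS is JSON, a list that holds one entry, the list of rows, each a list of 7 numbers: the turn, a rotation vector about the tool's x, y, z in units of 6 degrees (1.0 is 6 degrees), then the shift along the tool's x, y, z in units of 50 mm (1.0 is 50 mm), then the opening, from 0 (shut) to 1 (fully open). In form: [[[wx, wy, wz, x, y, z, gripper], ...]]. A call has 1 to 10 rows; each row shifts and turns the pose as measured when the row begins, along the tool's axes as they then stand; what a row does not reach is not made up. A row lasts 1/10 s, in which the tool goes at most 50 mm and 8.59 degrees, less where a joint would pass 70% of its speed; a pose out of reach is approached as far as the arm can. A call is refused whole if a number of a shift passes 1 or a number of a turn 1, either way. A call with a gripper value outside its range is refused whole. The fingers move at their own pace and stop on an object; FORCE is the grip in N (left out, the last holds). Time passes only in rows, so rows that do not move let the fingers close. It gives the time, the measured TCP pose, the force and the opening at its end, in the units of the state.
- env.get_state(): the state, without advancing time (a new reading comes with each control period).
- env.get_image(name): name is "scene" or "top" or "wrist"; returns a dict with "frame" (420x560x3 uint8, red, green, blue), "fx", "fy", "cx", "cy" (pixels), "k1" (the pictures are not rectified: a ray, as slopes to the right and down, at radius r is drawn at 1 + k1 r^2 times it, then the intrinsics apply), "R" (3x3) and "t" (3): a world point X has camera coordinates R X + t. Camera axes: x right, y down, z forward; pixel columns grow to the right and rows downward; lengths in m; the calibration is good to about 2 mm. A picture is of the moment at which its call begins. There is no depth.
- env.hand_in(): hands the job in, once; it reports no verdict.
Trained networks look in the newest picture that a camera, given by its name, has taken for a name from the list of things; names that differ only in an ending like _2 or _b are one class to them, and where a whole thing is asked for, a point or a joint stands for the part that bears it (a point fixed in the world has none). Each returns a list of dicts, best first, with "conf" (0 to 1); they miss things now and then, are a little off and sometimes report something else, mostly with a low value. They report only what shows in the picture. A call takes as long as a camera call.
- env.boxes_of(thing, camera): "uv" ([column, row] in pixels, amid what is visible of it).
- env.silhouettes(thing, camera): "mask" (420x560 bool, what is visible of it) and "uv" ([column, row] in pixels, amid what is visible of it).
The state is a dict: "time": time; "qpos": joint angles; "joint_velocities": joint speeds; "tau": joint torques, N m; "tool_pos": TCP position; "eef_rot": TCP orientation; "wrist_force": force on the tool from outside, world axes, zero at the start; "moment": the same for the moment, N m; "opening": opening from 0.0 (shut) to 1.0 (fully open).
Only numpy, scipy, OpenCV 4.12 (cv2) and the standard library are available. Lean on these libraries where they do the work, as an engineer would, in place of code of your own. Each camera call takes 0.05 s, during which the arm holds its last target. There are 200 camera calls.

## Working session

There is one attempt and no reset: what is moved stays moved. The work goes in short steps, Python scripts to look and compute and a shell command to move; the robot and the scene stay as the last step left them, time stands still between calls to the robot, and variables do not carry over. Pictures are saved under pics/ and viewed, about 8 in all and at most 12, crops included, and the job is handed in when it is done.

```bash
ls; mkdir -p pics; cat > h.py <<'E'
import numpy as np, cv2
from cell import env
def ray(im,uv):
    d=np.array([(uv[0]-im['cx'])/im['fx'],(uv[1]-im['cy'])/im['fy']])
    s=d.copy()
    for _ in range(20): s=d/(1+im['k1']*(s@s))
    R=np.array(im['R']);t=np.array(im['t'])
    c=-R.T@t; v=R.T@np.array([s[0],s[1],1]); return c,v/np.linalg.norm(v)
def onz(im,uv,z):
    c,v=ray(im,uv); return c+v*(z-c[2])/v[2]
def proj(im,X):
    c=np.array(im['R'])@X+np.array(im['t']); s=c[:2]/c[2]; s=s*(1+im['k1']*(s@s))
    return np.array([s[0]*im['fx']+im['cx'],s[1]*im['fy']+im['cy']])
def tri(obs):
    A=0;b=0
    for im,uv in obs:
        c,v=ray(im,uv);P=np.eye(3)-np.outer(v,v);A=A+P;b=b+P@c
    return np.linalg.solve(A,b)
def save(n,f): cv2.imwrite('pics/'+n,cv2.cvtColor(f,cv2.COLOR_RGB2BGR))
E
python3 - <<'E'
from h import *
np.set_printoptions(precision=4,suppress=True)
ims={n:env.get_image(n) for n in('scene','top')}
for n,im in ims.items():
    save(n+'0.png',im['frame']); print(n,'cam at',-np.array(im['R']).T@np.array(im['t']))
for th in ['chest','lid','lid_bar','meter','reel','board','driver','stay_lower']:
    for n,im in ims.items():
        for r in env.boxes_of(th,n)[:2]: print(th,n,round(r['conf'],2),np.array(r['uv']),onz(im,r['uv'],.04 if th=='meter' else .09))
s=env.get_state();print(s)
E
```

```text
pics
scene cam at [1.409  0.0171 1.1159]
top cam at [0.502  0.0156 1.3645]
chest top 0.58 [256. 190.] [0.594  0.0772 0.09  ]
chest top 0.48 [139.6 207.6] [0.5589 0.3608 0.09  ]
lid scene 0.62 [304.7 217. ] [0.5978 0.0824 0.09  ]
lid top 0.92 [255.5 189.6] [0.595  0.0784 0.09  ]
lid_bar scene 0.78 [301.4 216.6] [0.5965 0.0742 0.09  ]
lid_bar top 0.9 [254.8 188.3] [0.5982 0.08   0.09  ]
meter scene 0.86 [168.9 196.6] [ 0.486  -0.2802  0.04  ]
meter scene 0.44 [409.8 179.7] [0.4264 0.3851 0.04  ]
meter top 0.78 [403.9 242.2] [ 0.4567 -0.2868  0.04  ]
reel scene 0.7 [161.9 236.6] [ 0.6568 -0.2668  0.09  ]
reel top 0.87 [401.4 180.4] [ 0.6075 -0.2752  0.09  ]
board scene 0.46 [415.3 225.8] [0.6271 0.3567 0.09  ]
board top 0.83 [136.5 209.1] [0.5555 0.3684 0.09  ]
driver scene 0.53 [407.5 182.9] [0.4836 0.36   0.09  ]
driver top 0.72 [138.4 273.5] [0.4    0.3658 0.09  ]
driver top 0.29 [404.9 241.6] [ 0.4598 -0.2778  0.09  ]
stay_lower top 0.25 [257.  185.7] [0.6043 0.0745 0.09  ]
{'time': 0.9, 'qpos': array([-1.1322,  0.6891, -0.1946,  1.5653,  0.1573,  0.9025, -0.2151]), 'joint_velocities': array([-0.0007, -0.0004, -0.0007,  0.0018, -0.0011,  0.0003, -0.0007]), 'tau': array([  0.0001, -53.9536,  -1.2668, -15.8882,   0.01  ,   0.0012,
        -0.    ]), 'tool_pos': array([0.2461, 0.5746, 0.2313]), 'eef_rot': array([[-0.9192,  0.3938,  0.    ],
       [ 0.3938,  0.9192,  0.0001],
       [ 0.    ,  0.0001, -1.    ]]), 'wrist_force': array([ 0.1251,  0.154 , -0.2246]), 'moment': array([-0.0321,  0.0537, -0.0181]), 'opening': 1.001472695145143}
```

View pics/top0.png

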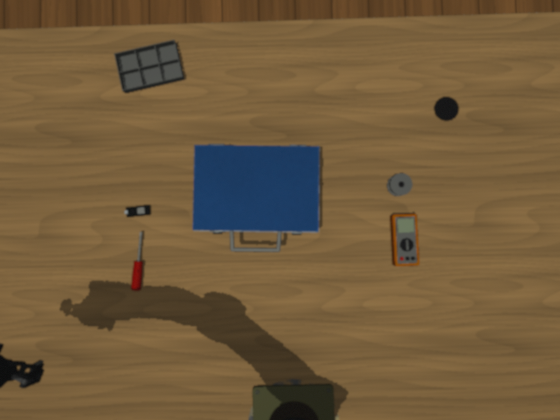

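View pics/scene0.png

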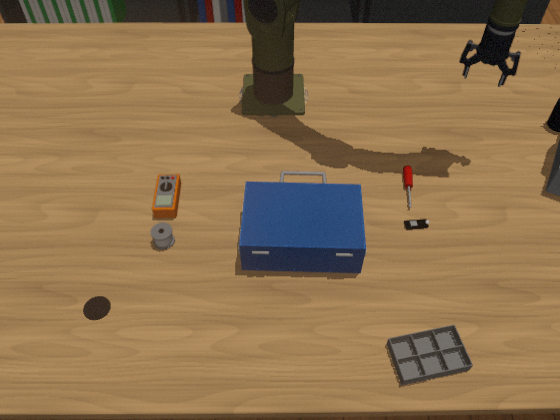

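```bash
python3 - <<'E'
from h import *
np.set_printoptions(precision=4,suppress=True)
im=env.get_image('top')
for th,z in(('lid',.1075),('meter',.04),('reel',.044),('board',.012),('driver',.02)):
    r=env.silhouettes(th,'top')[0]; m=r['mask'].astype(np.uint8)
    c=max(cv2.findContours(m,0,2)[0],key=cv2.contourArea)[:,0]
    P=np.array([onz(im,p,z)[:2] for p in c.astype(float)])
    b=cv2.minAreaRect((P*1000).astype(np.float32)); print(th,r['conf'],b)
    print((cv2.boxPoints(b)).round(0).tolist())
    if th=='lid':
        big=cv2.morphologyEx(m,cv2.MORPH_OPEN,np.ones((25,25)))
        c=max(cv2.findContours(big,0,2)[0],key=cv2.contourArea)[:,0]
        P=np.array([onz(im,p,z)[:2] for p in c.astype(float)])
        b=cv2.minAreaRect((P*1000).astype(np.float32)); print('shell',b,cv2.boxPoints(b).round(0).tolist())
E
```

```text
lid 0.97 ((575.3504028320312, 76.98841094970703), (307.08294677734375, 255.11288452148438), 87.08167266845703)
[[440.0, -70.0], [695.0, -83.0], [711.0, 224.0], [456.0, 237.0]]
shell ((598.0591430664062, 76.20625305175781), (301.115478515625, 206.37171936035156), 88.23052215576172) [[490.0, -71.0], [697.0, -77.0], [706.0, 224.0], [500.0, 230.0]]
meter 0.93 ((464.2499084472656, -287.8725891113281), (129.5599822998047, 69.48798370361328), 0.851676344871521)
[[399.0, -254.0], [400.0, -324.0], [530.0, -322.0], [529.0, -252.0]]
reel 0.93 ((602.94091796875, -280.8060607910156), (50.66506576538086, 61.80759048461914), 16.879528045654297)
[[570.0, -259.0], [588.0, -318.0], [636.0, -303.0], [618.0, -244.0]]
board 0.61 ((555.9224853515625, 388.4078674316406), (26.1866512298584, 67.94823455810547), 4.1478376388549805)
[[540.0, 421.0], [545.0, 354.0], [571.0, 355.0], [567.0, 423.0]]
driver 0.91 ((428.45489501953125, 384.30352783203125), (26.354537963867188, 148.0847930908203), 84.04082489013672)
[[353.0, 379.0], [501.0, 364.0], [503.0, 390.0], [356.0, 405.0]]
```

The top view shows the chest (lid, px 193–321 × 145–233) with its handle towards the robot (bar around 233–281, row 249). The meter is at (405,240), the reel at (401,184), and the board and driver are to the left. In the scene view the bar is at (281–326, 174).

```bash
cat >> h.py <<'E'
from scipy.spatial.transform import Rotation as Ro
def go(target,R=None):
    """turn (units of 6deg, tool axes) then shift (units of 50mm, in the turned tool axes)"""
    s=env.get_state(); R0=np.array(s['eef_rot'])
    if R is None: R=R0
    print('t',round(s['time'],2),'pos',np.round(s['tool_pos'],4),'F',np.round(s['wrist_force'],1),'op',round(s['opening'],2))
    print('  turn',np.round(Ro.from_matrix(R0.T@R).as_rotvec(degrees=True)/6,2),'shift in turned',np.round(R.T@(np.array(target)-s['tool_pos'])/.05,2),'in present',np.round(R0.T@(np.array(target)-s['tool_pos'])/.05,2))
def down(yaw): # tool down, tool y (jaws) at world angle yaw (rad)
    y=np.array([np.cos(yaw),np.sin(yaw),0]);z=np.array([0,0,-1.]);return np.c_[np.cross(y,z),y,z]
E
python3 - <<'E'
from h import *
np.set_printoptions(precision=4,suppress=True)
a=env.get_image('top');b=env.get_image('scene')
for im,n in((a,'top'),(b,'scene')):
    f=im['frame'].copy()
    u=np.array([257,249.5]) if n=='top' else np.array([303.5,174.5])
    print(n,onz(im,u,.095))
    # predicted bar
    cen=np.array([.598,.076]);yaw=-.03
    X=np.array([np.cos(yaw),np.sin(yaw)]);Y=np.array([-X[1],X[0]])
    for q in(-.05,0,.05):
        w=np.r_[cen-.1475*X+q*Y,.095]; print(' bar',w,proj(im,w))
    for k in[(-.1025,.15,.1075),(-.1025,-.15,.1075),(.1025,-.15,.1075),(.1025,.15,.1075)]:
        print(' corner',proj(im,np.r_[cen+k[0]*X+k[1]*Y,k[2]]))
    if n=='top':c1=cv2.resize(f[130:270,180:340],None,fx=4,fy=4,interpolation=2)
    else:c2=cv2.resize(f[160:280,230:375],None,fx=4,fy=4,interpolation=2)
save('c1.png',c1)
go([.45,.08,.2],down(-.03))
go([.45,.08,.2],down(-.03+np.pi))
E
```

```text
top [0.4503 0.0781 0.095 ]
 bar [0.4491 0.0304 0.095 ] [276.8502 249.5141]
 bar [0.4506 0.0804 0.095 ] [256.0318 249.434 ]
 bar [0.4521 0.1304 0.095 ] [235.2335 249.3542]
 corner [193.0305 230.485 ]
 corner [318.8911 230.914 ]
 corner [318.8163 145.3146]
 corner [194.0073 145.1358]
scene [0.457  0.0839 0.095 ]
 bar [0.4491 0.0304 0.095 ] [283.4839 172.3775]
 bar [0.4506 0.0804 0.095 ] [302.1396 172.7414]
 bar [0.4521 0.1304 0.095 ] [320.7947 173.1078]
 corner [359.8359 183.1975]
 corner [244.7966 180.9448]
 corner [238.8961 245.2726]
 corner [365.9867 247.7655]
t 1.3 pos [0.2461 0.5745 0.2313] F [ 0.3 -0.7 -0.1] op 1.0
  turn [ 0.   -0.   11.42] shift in turned [-9.76  4.37  0.63] in present [-7.64 -7.49  0.63]
t 1.3 pos [0.2461 0.5745 0.2313] F [ 0.3 -0.7 -0.1] op 1.0
  turn [  0.     0.   -18.58] shift in turned [ 9.76 -4.37  0.63] in present [-7.64 -7.49  0.63]
```

View pics/c1.png

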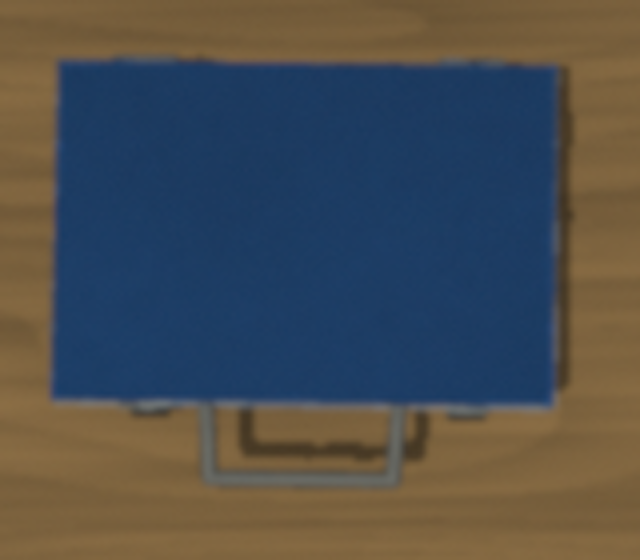

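The crop puts the lid corners within 1 px of my model, with yaw about −0.04. The bar is at about (0.450, 0.081, 0.095). Moving now.

```bash
python3 -m pendant '[[[0,0,1,-0.8,-0.7,0,0.5],[0,0,1,-0.8,-0.6,0,0.5],[0,0,1,-0.9,-0.5,0,0.5],[0,0,1,-0.9,-0.4,0,0.5],[0,0,1,-0.95,-0.3,0,0.5],[0,0,1,-1,-0.2,0,0.5],[0,0,1,-1,0,0,0.5],[0,0,1,-1,0.1,0,0.5],[0,0,1,-1,0.2,0,0.5],[0,0,1,-0.9,0.3,0,0.5]]]' 40
python3 - <<'E'
from h import *
go([.45,.081,.16],down(-.04))
E
```

```text
time: 2.3
tool_pos: [0.4676, 0.1344, 0.2285]
eef_rot: [[-0.093, 0.996, 0.001], [0.996, 0.093, 0.014], [0.014, 0.003, -1.0]]
wrist_force: [0.1, 0.6, 0.2]
opening: 0.504
t 2.3 pos [0.4676 0.1344 0.2285] F [0.1 0.6 0.2] op 0.5
  turn [ 0.02 -0.13  1.27] shift in turned [-1.08 -0.31  1.37] in present [-1.05 -0.45  1.36]
```

```bash
python3 -m pendant '[[[0,-0.13,0.7,-0.55,-0.25,0.6,0.5],[0,0,0.57,-0.5,-0.1,0.7,0.5],[0,0,0,0,0,0,0.5],[0,0,0,0,0,0,0.5]]]'
python3 - <<'E'
from h import *
go([.45,.081,.078],down(-.04))
E
```

```text
time: 2.7
tool_pos: [0.46, 0.0716, 0.1631]
eef_rot: [[0.062, 0.998, 0.013], [0.998, -0.062, -0.002], [-0.001, 0.013, -1.0]]
wrist_force: [0.1, 0.7, -0.0]
opening: 0.499
t 2.7 pos [0.46   0.0716 0.1631] F [ 0.1  0.7 -0. ] op 0.5
  turn [ 0.12  0.01 -0.21] shift in turned [ 0.18 -0.21  1.7 ] in present [ 0.18 -0.23  1.7 ]
```

```bash
python3 -m pendant '[[[0.12,0,-0.2,0.18,-0.2,0.4,0.5],[0,0,0,0,0,0.5,0.5],[0,0,0,0,0,0,0.5]]]'
python3 - <<'E'
from h import *
go([.45,.081,.078],down(-.04))
im=env.get_image('wrist'); save('w1.png',im['frame']); print(proj(im,np.array([.4497,.082,.095])))
E
```

```text
time: 3.0
tool_pos: [0.4541, 0.0853, 0.1195]
eef_rot: [[0.035, 0.999, 0.007], [0.999, -0.035, 0.003], [0.003, 0.007, -1.0]]
wrist_force: [-0.1, 0.3, -0.1]
opening: 0.5
t 3.0 pos [0.4541 0.0853 0.1195] F [-0.1  0.3 -0.1] op 0.5
  turn [ 0.07 -0.03  0.05] shift in turned [-0.09 -0.08  0.83] in present [-0.09 -0.09  0.83]
[276.00321595 261.06961813]
```

View pics/w1.png

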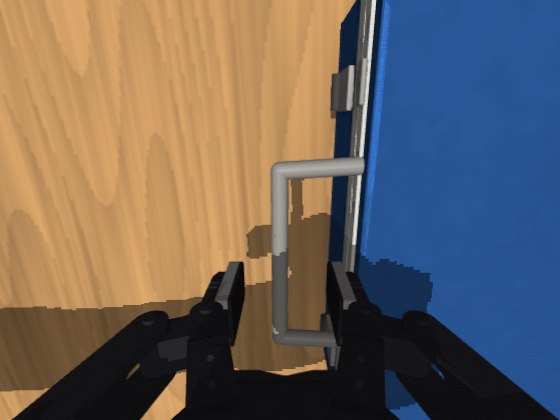

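The bar shows at column 280 (rows 165–340), between the fingers at columns 230 and 345. I predicted (276, 261), so it is centred well enough. Descending and closing.

```bash
python3 -m pendant '[[[0.07,0,0,-0.08,-0.08,0.4,0.5],[0,0,0,0,0,0.45,0.5],[0,0,0,0,0,0,0.5],[0,0,0,0,0,0,0],[0,0,0,0,0,0,0],[0,0,0,0,0,0,0],[0,0,0,0,0,0,0]]]' 40
python3 - <<'E'
from h import *
go([.45,.081,.076],down(-.04))
E
```

```text
time: 3.75
tool_pos: [0.4512, 0.0863, 0.0854]
eef_rot: [[0.029, 1.0, 0.004], [1.0, -0.029, 0.007], [0.008, 0.004, -1.0]]
wrist_force: [1.2, -0.5, -4.2]
opening: 0.098
t 3.75 pos [0.4512 0.0863 0.0854] F [ 1.2 -0.5 -4.2] op 0.1
  turn [ 0.04 -0.07  0.11] shift in turned [-0.11 -0.02  0.19] in present [-0.11 -0.02  0.19]
```

```bash
python3 -m pendant '[[[0,0,0,0,0,0,0.3],[0,0,0,0,0,0.1,0.3],[0,0,0,0,0,0.16,0.3],[0,0,0,0,0,0,0],[0,0,0,0,0,0,0],[0,0,0,0,0,0,0]]]' 50
python3 - <<'E'
from h import *
s=env.get_state()
# arc plan, bar about hinge in chest x,z relative; tool keeps orientation, chest yaw -.04
X=np.array([np.cos(-.04),np.sin(-.04),0])
g=np.array(s['tool_pos'])-.019*np.array([0,0,-1]) 
p0=np.array([-.25,.010])
rot=lambda a:np.array([p0[0]*np.cos(a)+p0[1]*np.sin(a), -p0[0]*np.sin(a)+p0[1]*np.cos(a)])
print(s['tool_pos'],s['wrist_force'],s['opening'])
prev=p0
for a in np.arange(.1,1.6,.1):
    p=rot(a); d=(p-prev)/.05; print(round(a,2),'tool y',round(d[0],2),'tool z',round(-d[1],2)); prev=p
E
```

```text
time: 4.35
tool_pos: [0.4512, 0.0871, 0.0735]
eef_rot: [[0.028, 1.0, 0.005], [1.0, -0.029, 0.009], [0.009, 0.005, -1.0]]
wrist_force: [0.1, -0.0, 4.3]
opening: 0.098
[0.45121883 0.08711184 0.07345584] [ 0.08140265 -0.03130631  4.31107043] 0.09832945856885991
0.1 tool y 0.04 tool z -0.5
0.2 tool y 0.09 tool z -0.49
0.3 tool y 0.14 tool z -0.48
0.4 tool y 0.19 tool z -0.46
0.5 tool y 0.24 tool z -0.44
0.6 tool y 0.28 tool z -0.42
0.7 tool y 0.32 tool z -0.39
0.8 tool y 0.36 tool z -0.35
0.9 tool y 0.39 tool z -0.31
1.0 tool y 0.42 tool z -0.27
1.1 tool y 0.44 tool z -0.23
1.2 tool y 0.46 tool z -0.19
1.3 tool y 0.48 tool z -0.14
1.4 tool y 0.49 tool z -0.09
1.5 tool y 0.5 tool z -0.04
```

```bash
cat >> h.py <<'E'
def lid(off=0.0215, x0=None):
    """lid angle from bar = TCP + off up; hinge from the closed grip (TCP x .4512, z .0735)"""
    s=env.get_state(); p=np.array(s['tool_pos']); X=np.array([np.cos(-.04),np.sin(-.04),0])
    r=(p-np.array([.4512,.0871,.0735]))
    q=np.array([r@X-.25, r[2]+.010]); a=np.arctan2(q[1],-q[0])-np.arctan2(.01,.25)
    t=np.array([np.sin(a+.04),np.cos(a+.04)]); f=np.array(s['wrist_force']); F=np.array([f@X,f[2]])
    n=np.array([-t[1],t[0]])
    print('t',round(s['time'],2),'lid',round(a,3),'radius',round(np.hypot(*q),4),'F tang',round(F@t,1),'F rad(out)',round(F@n,1),'F',f.round(1),'op',round(s['opening'],3),'tool y/z of tang',t.round(2)*[1,-1], 'p',p.round(4))
E
python3 -m pendant '[[[0,0,0,0,0.04,-0.5,0],[0,0,0,0,0.09,-0.5,0],[0,0,0,0,0.14,-0.5,0],[0,0,0,0,0.19,-0.48,0],[0,0,0,0,0.24,-0.45,0]]]'
python3 -c "from h import *;lid()"
```

```text
time: 4.85
tool_pos: [0.4862, 0.0857, 0.1938]
eef_rot: [[0.029, 1.0, -0.0], [1.0, -0.029, 0.008], [0.008, -0.001, -1.0]]
wrist_force: [5.7, 0.7, -9.1]
opening: 0.094
t 4.85 lid 0.505 radius 0.2514 F tang -4.9 F rad(out) -9.6 F [ 5.7  0.7 -9.1] op 0.094 tool y/z of tang [ 0.52 -0.86] p [0.4862 0.0857 0.1938]
```

```bash
python3 -m pendant '[[[0,0,0,0,0.32,-0.41,0],[0,0,0,0,0.33,-0.38,0],[0,0,0,0,0.37,-0.34,0],[0,0,0,0,0.4,-0.3,0],[0,0,0,0,0.42,-0.26,0]]]'
python3 -c "from h import *;lid()"
```

```text
time: 5.35
tool_pos: [0.5622, 0.0826, 0.276]
eef_rot: [[0.029, 0.999, -0.044], [1.0, -0.029, 0.006], [0.005, -0.044, -0.999]]
wrist_force: [-8.9, -0.2, 5.9]
opening: 0.099
t 5.35 lid 0.952 radius 0.2539 F tang -4.3 F rad(out) 9.8 F [-8.9 -0.2  5.9] op 0.099 tool y/z of tang [ 0.84 -0.55] p [0.5622 0.0826 0.276 ]
```

```bash
python3 -m pendant '[[[-0.2,0,0,0,0.2,-0.18,0],[-0.2,0,0,0,0.22,-0.16,0],[0,0,0,0,0.22,-0.13,0],[0,0,0,0,0.22,-0.12,0]]]'
python3 -c "from h import *;lid()"
```

```text
time: 5.75
tool_pos: [0.604, 0.0809, 0.2994]
eef_rot: [[0.03, 0.999, -0.012], [1.0, -0.03, 0.003], [0.003, -0.012, -1.0]]
wrist_force: [-0.4, 0.3, -6.3]
opening: 0.098
t 5.75 lid 1.141 radius 0.2551 F tang -2.8 F rad(out) -5.7 F [-0.4  0.3 -6.3] op 0.098 tool y/z of tang [ 0.92 -0.38] p [0.604  0.0809 0.2994]
```

```bash
python3 -m pendant '[[[-0.1,0,0,0,0.15,-0.05,0],[0,0,0,0,0.14,-0.04,0],[0,0,0,0,0.1,-0.03,0]]]'
python3 -c "from h import *;lid()"
python3 -m pendant '[[[0,0,0,0,0.1,-0.03,0]]]'
python3 -c "from h import *;lid()"
```

```text
time: 6.05
tool_pos: [0.6209, 0.0802, 0.3058]
eef_rot: [[0.03, 1.0, -0.009], [1.0, -0.03, 0.003], [0.002, -0.009, -1.0]]
wrist_force: [-3.5, -0.1, 0.8]
opening: 0.095
t 6.05 lid 1.211 radius 0.2552 F tang -3.1 F rad(out) 1.9 F [-3.5 -0.1  0.8] op 0.095 tool y/z of tang [ 0.95 -0.31] p [0.6209 0.0802 0.3058]
time: 6.15
tool_pos: [0.6259, 0.08, 0.3077]
eef_rot: [[0.03, 1.0, -0.009], [1.0, -0.03, 0.003], [0.003, -0.009, -1.0]]
wrist_force: [-3.2, 0.2, 3.5]
opening: 0.097
t 6.15 lid 1.232 radius 0.2555 F tang -2.0 F rad(out) 4.3 F [-3.2  0.2  3.5] op 0.097 tool y/z of tang [ 0.96 -0.29] p [0.6259 0.08   0.3077]
```

```bash
cat > chk.py <<'E'
from h import *
import sys
lid(); s=env.get_state(); sys.exit(int(abs(s['wrist_force'][0])>7.5))
E
python3 -m pendant '[[[0,0,0,0,0.06,-0.01,0]]]' >/dev/null && python3 chk.py && python3 -m pendant '[[[0,0,0,0,0.06,-0.01,0]]]' >/dev/null && python3 chk.py && python3 -m pendant '[[[0,0,0,0,0.06,-0.01,0]]]'  >/dev/null&& python3 chk.py && python3 -m pendant '[[[0,0,0,0,0.06,-0.01,0]]]'  >/dev/null&& python3 chk.py && python3 -m pendant '[[[0,0,0,0,0.06,-0.01,0]]]'  >/dev/null&& python3 chk.py
```

```text
t 6.25 lid 1.247 radius 0.2556 F tang -2.1 F rad(out) 5.0 F [-3.4 -0.1  4.2] op 0.093 tool y/z of tang [ 0.96 -0.28] p [0.6294 0.0799 0.3088]
t 6.35 lid 1.26 radius 0.2556 F tang -2.6 F rad(out) 5.6 F [-4.   0.2  4.7] op 0.094 tool y/z of tang [ 0.96 -0.27] p [0.6326 0.0797 0.3097]
t 6.45 lid 1.272 radius 0.2556 F tang -1.7 F rad(out) 5.7 F [-3.1 -0.5  5.1] op 0.094 tool y/z of tang [ 0.97 -0.26] p [0.6357 0.0797 0.3106]
t 6.55 lid 1.284 radius 0.2556 F tang -3.3 F rad(out) 6.8 F [-4.8 -0.3  5.8] op 0.094 tool y/z of tang [ 0.97 -0.24] p [0.6387 0.0795 0.3114]
t 6.65 lid 1.297 radius 0.2556 F tang -2.1 F rad(out) 5.5 F [-3.3  0.2  4.9] op 0.095 tool y/z of tang [ 0.97 -0.23] p [0.6417 0.0794 0.3122]
```

```bash
python3 -m pendant '[[[0,0,0,0,0.06,-0.015,0]]]' >/dev/null && python3 chk.py && python3 -m pendant '[[[0,0,0,0,0.06,-0.015,0]]]' >/dev/null && python3 chk.py && python3 -m pendant '[[[0,0,0,0,0.06,-0.014,0]]]'  >/dev/null&& python3 chk.py && python3 -m pendant '[[[0,0,0,0,0.06,-0.014,0]]]'  >/dev/null&& python3 chk.py && python3 -m pendant '[[[0,0,0,0,0.06,-0.013,0]]]'  >/dev/null&& python3 chk.py && python3 -m pendant '[[[0,0,0,0,0.06,-0.012,0]]]'  >/dev/null&& python3 chk.py && python3 -m pendant '[[[0,0,0,0,0.06,-0.011,0]]]'  >/dev/null&& python3 chk.py
```

```text
t 6.75 lid 1.311 radius 0.256 F tang -2.1 F rad(out) 4.4 F [-3.   0.2  3.8] op 0.088 tool y/z of tang [ 0.98 -0.22] p [0.6453 0.0793 0.3134]
t 6.85 lid 1.325 radius 0.2561 F tang -1.7 F rad(out) 2.1 F [-2.1 -0.4  1.7] op 0.096 tool y/z of tang [ 0.98 -0.2 ] p [0.6488 0.0791 0.3142]
t 6.95 lid 1.339 radius 0.2561 F tang -1.6 F rad(out) 4.3 F [-2.4  0.5  3.9] op 0.098 tool y/z of tang [ 0.98 -0.19] p [0.6522 0.079  0.3149]
t 7.05 lid 1.352 radius 0.2561 F tang -1.8 F rad(out) 3.1 F [-2.3  0.   2.8] op 0.094 tool y/z of tang [ 0.98 -0.18] p [0.6555 0.0789 0.3155]
t 7.15 lid 1.365 radius 0.2561 F tang -1.6 F rad(out) 4.6 F [-2.4 -1.2  4.3] op 0.094 tool y/z of tang [ 0.99 -0.17] p [0.6587 0.0787 0.316 ]
t 7.25 lid 1.377 radius 0.2561 F tang -2.3 F rad(out) 2.8 F [-2.8 -0.5  2.4] op 0.094 tool y/z of tang [ 0.99 -0.15] p [0.6618 0.0786 0.3166]
t 7.35 lid 1.393 radius 0.2564 F tang -1.2 F rad(out) 3.4 F [-1.7 -0.9  3.2] op 0.094 tool y/z of tang [ 0.99 -0.14] p [0.6658 0.0784 0.3175]
```

```bash
python3 -m pendant '[[[0,0,0,0,0.06,-0.01,0]]]' >/dev/null && python3 chk.py && python3 -m pendant '[[[0,0,0,0,0.06,-0.01,0]]]' >/dev/null && python3 chk.py && python3 -m pendant '[[[0,0,0,0,0.06,-0.008,0]]]'  >/dev/null&& python3 chk.py && python3 -m pendant '[[[0,0,0,0,0.06,-0.008,0]]]'  >/dev/null&& python3 chk.py && python3 -m pendant '[[[0,0,0,0,0.06,-0.006,0]]]'  >/dev/null&& python3 chk.py && python3 -m pendant '[[[0,0,0,0,0.06,-0.005,0]]]'  >/dev/null&& python3 chk.py && python3 -m pendant '[[[0,0,0,0,0.06,-0.004,0]]]'  >/dev/null&& python3 chk.py
```

```text
t 7.45 lid 1.408 radius 0.2565 F tang -1.7 F rad(out) 0.6 F [-1.7  0.5  0.4] op 0.098 tool y/z of tang [ 0.99 -0.12] p [0.6696 0.0783 0.3181]
t 7.55 lid 1.416 radius 0.2565 F tang -7.8 F rad(out) 6.1 F [-8.4 -0.   5.2] op 0.092 tool y/z of tang [ 0.99 -0.11] p [0.6717 0.0782 0.3183]
```

```bash
python3 -m pendant '[[[0,0,0,0,0.03,-0.003,0]]]' >/dev/null; python3 chk.py;  python3 -m pendant '[[[0,0,0,0,0,0,0]]]' >/dev/null; python3 chk.py; python3 -c "
from h import *
env.get_image('top');env.get_image('scene')
for c in('top','scene'):
  for th in('stay_joint','stay_lower'): print(c,th,[(round(r['conf'],2),r['uv']) for r in env.boxes_of(th,c)[:2]])
save('s1.png',env.get_image('scene')['frame'])"
```

```text
t 7.65 lid 1.416 radius 0.2564 F tang -6.9 F rad(out) 6.3 F [-7.6  0.2  5.4] op 0.093 tool y/z of tang [ 0.99 -0.11] p [0.6717 0.0782 0.3183]
t 7.75 lid 1.413 radius 0.2565 F tang -2.4 F rad(out) 4.3 F [-2.9 -0.5  4. ] op 0.09 tool y/z of tang [ 0.99 -0.12] p [0.6709 0.0783 0.3182]
top stay_joint []
top stay_lower [(0.68, [204.6, 166.8]), (0.19, [291.7, 142.5])]
scene stay_joint []
scene stay_lower []
```

```bash
python3 -m pendant '[[[0,0,0,0,0.08,-0.01,0]]]' >/dev/null; python3 chk.py; python3 -m pendant '[[[0,0,0,0,0,0,0.3],[0,0,0,0,0,0,0.4],[0,0,0,0,0,0,0.4],[0,0,0,0,0,0,0.4],[0,0,0,0,0,0,0.4]]]'; python3 -c "
from h import *
im=env.get_image('scene');env.get_image('top')
for c in('top','scene'):
  for th in('stay_joint','stay_lower','lid_bar','stay_eye'): print(c,th,[(round(r['conf'],2),r['uv']) for r in env.boxes_of(th,c)[:2]])
save('s2.png',cv2.resize(env.get_image('top')['frame'][110:260,170:350],None,fx=4,fy=4,interpolation=2))"
```

```text
t 8.2 lid 1.419 radius 0.2565 F tang -10.3 F rad(out) 8.1 F [-11.2  -0.6   6.9] op 0.092 tool y/z of tang [ 0.99 -0.11] p [0.6724 0.0782 0.3183]
time: 8.7
tool_pos: [0.6752, 0.0782, 0.3172]
eef_rot: [[0.03, 0.999, -0.014], [1.0, -0.03, 0.002], [0.002, -0.014, -1.0]]
wrist_force: [-0.0, 0.6, 1.2]
opening: 0.397
top stay_joint [(0.47, [203.3, 168.8])]
top stay_lower [(0.56, [204.4, 173.1])]
top lid_bar [(0.75, [283.9, 142.5]), (0.53, [137.7, 271.6])]
top stay_eye [(0.45, [202.7, 168.8])]
scene stay_joint []
scene stay_lower [(0.22, [301.1, 220.5])]
scene lid_bar [(0.9, [301.9, 214.7]), (0.44, [168.9, 194.4])]
scene stay_eye [(0.31, [301.2, 219.5])]
```

View pics/s2.png

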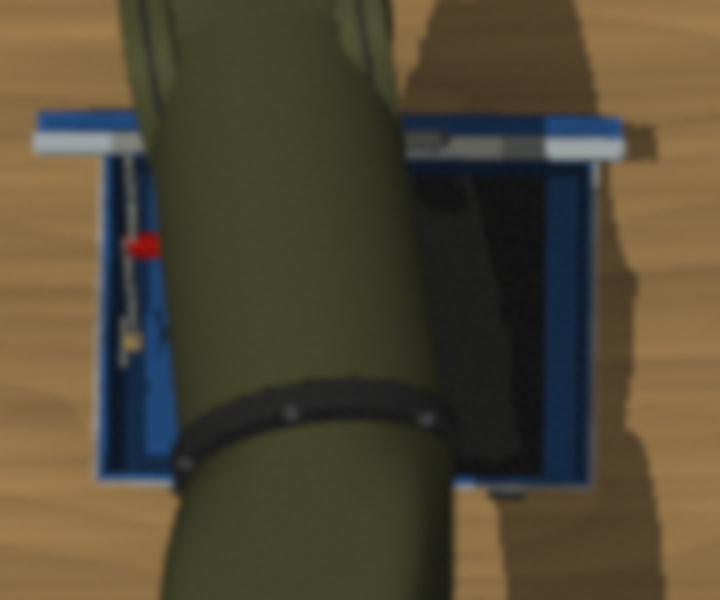

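The red button is at crop (143,245), i.e. px (205.7,171.2), and the links look straight. Backing off and checking the lock without touching anything.

```bash
python3 -m pendant '[[[0,0,0,0,0,-0.5,0.4],[0,0,0,0,0,-0.5,0.4],[0,0,0,0,-0.2,-0.3,0.4],[0,0,0,0,-1,0,0.7],[0,0,0,0,-1,0,1],[0,0,0,0.2,-1,0,1],[0,0,-1,0.8,-0.6,0,1],[0,0,-1,1,-0.3,0,1],[0,0,-1,1,-0.2,0,1],[0,0,-1,1,-0.2,0,1]]]'; python3 -c "
from h import *
a=env.get_image('top');
print([(round(r['conf'],2),r['uv']) for r in env.boxes_of('meter','top')[:1]])
c='top'
for th in('stay_joint','stay_lower','lid_bar'): print(c,th,[(round(r['conf'],2),r['uv']) for r in env.boxes_of(th,c)[:2]])
f=a['frame'].astype(int);m=(f[...,0]>110)&(f[...,1]<60)&(f[...,2]<60);m[:, 260:]=0;m[200:]=0
v,u=np.nonzero(m);print(len(u),u.min(),u.max(),v.min(),v.max(),u.mean(),v.mean(),onz(a,[u.mean(),v.mean()],.117))
go([.464,-.288,.12],down(np.pi/2+.015))
go([.464,-.288,.12],down(-np.pi/2+.015))
save('s3.png',np.vstack([cv2.resize(a['frame'][120:250,170:340],None,fx=4,fy=4,interpolation=2)]))"
```

```text
time: 10.25
tool_pos: [0.4199, 0.2662, 0.387]
eef_rot: [[-0.378, 0.926, -0.012], [0.926, 0.378, -0.003], [0.002, -0.012, -1.0]]
wrist_force: [0.5, 0.7, 0.1]
opening: 0.998
[(0.85, [403.3, 242.2])]
top stay_joint [(0.46, [211.8, 169.0])]
top stay_lower [(0.5, [209.7, 169.1]), (0.37, [250.2, 143.4])]
top lid_bar [(0.86, [250.5, 144.4])]
60 202 215 169 173 208.86666666666667 171.1 [0.64018364 0.18702017 0.117     ]
t 10.5 pos [0.4213 0.264  0.3865] F [-0.4 -0.6 -0.2] op 1.0
  turn [ -0.11  -0.08 -11.49] shift in turned [ -0.69 -11.05   5.33] in present [-10.56  -3.26   5.37]
t 10.5 pos [0.4213 0.264  0.3865] F [-0.4 -0.6 -0.2] op 1.0
  turn [-0.09  0.12 18.51] shift in turned [ 0.69 11.05  5.33] in present [-10.56  -3.26   5.37]
```

View pics/s3.png

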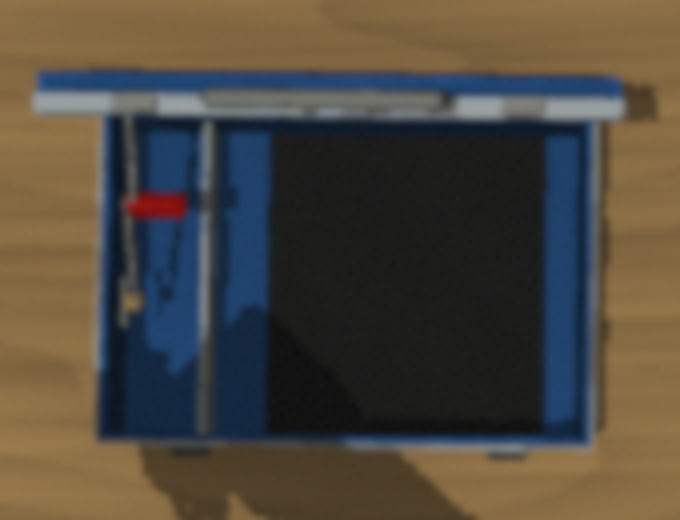

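The stay and button are clear: the red button is at px (209,171) and the lid stays up near vertical. I'll triangulate the button with the wrist camera as a lock check, and for later.

```bash
cat >> h.py <<'E'
def red(im):
    f=im['frame'].astype(int);m=((f[...,0]>100)&(f[...,1]<50)&(f[...,2]<50)).astype(np.uint8)
    n,l,st,c=cv2.connectedComponentsWithStats(m); return [(st[i,4],c[i].round(1),st[i,:4]) for i in range(1,n) if st[i,4]>15]
E
python3 -c "
from h import *
a=env.get_image('top');w=env.get_image('wrist')
print(red(a));print(red(w));print(proj(w,np.array([.64,.187,.117])))
b=env.get_image('scene');print(red(b),proj(b,np.array([.64,.187,.117])))
save('w2.png',w['frame'])"
```

```text
[(np.int32(64), array([208.9, 171.1]), array([202, 169,  14,   5], dtype=int32))]
[(np.int32(707), array([298.7,  81.4]), array([276,  64,  47,  36], dtype=int32)), (np.int32(138), array([403.3, 276.1]), array([397, 268,  15,  16], dtype=int32))]
[401.68914103 276.54753998]
[(np.int32(140), array([407.6, 175.2]), array([404, 166,   9,  20], dtype=int32))] [348.84679696 223.56951921]
```

The wrist camera sees the button at (403,276). The point assuming a height of 117 mm projects to (402,276.5), so the button sits at its locked height. Now the meter.

```bash
python3 -m pendant '[[[0,0,-1,-0.93,-0.37,0.2,1],[0,0,-1,-0.88,-0.47,0.3,1],[0,0,-1,-0.83,-0.56,0.3,1],[0,0,-1,-0.77,-0.64,0.3,1],[0,0,-1,-0.69,-0.72,0.3,1],[0,0,-1,-0.62,-0.79,0.4,1],[0,0,-1,-0.53,-0.85,0.4,1],[0,0,-1,-0.44,-0.9,0.4,1],[0,0,-1,-0.34,-0.94,0.4,1],[0,0,-1,-0.24,-0.97,0.4,1]]]' 60; python3 -c "
from h import *
go([.464,-.291,.13],down(np.pi/2+.015))"
```

```text
time: 11.65
tool_pos: [0.4275, -0.2094, 0.2307]
eef_rot: [[-0.993, 0.115, 0.001], [0.115, 0.993, -0.001], [-0.001, -0.001, -1.0]]
wrist_force: [0.9, -0.9, 0.1]
opening: 1.002
t 11.65 pos [ 0.4275 -0.2094  0.2307] F [ 0.9 -0.9  0.1] op 1.0
  turn [-0.01  0.01 -1.25] shift in turned [-0.7  -1.64  2.01] in present [-0.91 -1.54  2.02]
```

```bash
python3 -m pendant '[[[0,0,-0.65,-0.4,-0.8,0.6,1],[0,0,-0.6,-0.35,-0.8,0.6,1],[0,0,0,0,0,0.5,1],[0,0,0,0,0,0,1],[0,0,0,0,0,0,1]]]'; python3 -c "
from h import *
a=env.get_image('wrist')
r=env.silhouettes('meter','wrist')[0];m=r['mask'].astype(np.uint8)
c=max(cv2.findContours(m,0,2)[0],key=cv2.contourArea)[:,0]
P=np.array([onz(a,p,.04)[:2]*1000 for p in c.astype(float)],np.float32);b=cv2.minAreaRect(P);print(r['conf'],b,cv2.boxPoints(b).round().tolist())
go([.464,-.291,.008],down(np.pi/2+.015))
save('w3.png',a['frame'])"
```

```text
time: 12.15
tool_pos: [0.4486, -0.3016, 0.1478]
eef_rot: [[-1.0, 0.005, -0.003], [0.005, 1.0, -0.008], [0.003, -0.008, -1.0]]
wrist_force: [0.5, 0.6, 0.9]
opening: 1.001
0.74 ((461.02874755859375, -293.24658203125), (132.52394104003906, 62.456756591796875), 0.6154117584228516) [[394.0, -263.0], [395.0, -325.0], [528.0, -324.0], [527.0, -261.0]]
t 12.25 pos [ 0.449  -0.3005  0.1485] F [ 0.6  0.9 -0.1] op 1.0
  turn [-0.08 -0.02 -0.18] shift in turned [-0.3   0.19  2.81] in present [-0.3   0.21  2.81]
```

View pics/w3.png

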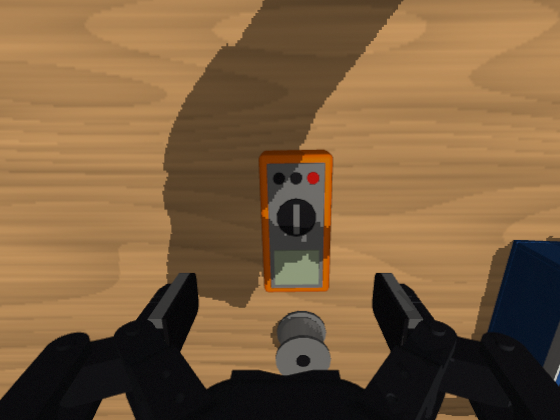

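Meter (px 263–332 × 152–291) is centred at (0.462, −0.293), aligned with the jaws, and the reel is clear. Descending.

```bash
python3 -m pendant '[[[-0.08,0,-0.1,-0.28,0.16,0.9,1],[0,0,0,0,0,0.9,1],[0,0,0,0,0,0.7,1],[0,0,0,0,0,0,1]]]'; python3 -c "
from h import *
go([.463,-.293,.006],down(np.pi/2+.011))"
```

```text
time: 12.65
tool_pos: [0.4711, -0.2926, 0.0282]
eef_rot: [[-1.0, -0.012, 0.014], [-0.012, 1.0, -0.006], [-0.014, -0.006, -1.0]]
wrist_force: [0.1, -0.7, 0.4]
opening: 0.998
t 12.65 pos [ 0.4711 -0.2926  0.0282] F [ 0.1 -0.7  0.4] op 1.0
  turn [-0.06  0.13  0.01] shift in turned [ 0.16 -0.01  0.44] in present [ 0.17 -0.    0.44]
```

```bash
python3 -m pendant '[[[-0.06,0.13,0,0.16,0,0.44,1],[0,0,0,0,0,0,1],[0,0,0,0,0,0,0],[0,0,0,0,0,0,0],[0,0,0,0,0,0,0],[0,0,0,0,0,0,0],[0,0,0,0,0,0,0]]]' 60; python3 -c "
from h import *
go([.463,-.293,.2],down(np.pi/2+.011))"
```

```text
time: 13.35
tool_pos: [0.4705, -0.2939, 0.018]
eef_rot: [[-1.0, -0.014, 0.015], [-0.014, 1.0, -0.006], [-0.015, -0.007, -1.0]]
wrist_force: [0.1, -0.6, -2.5]
opening: 0.714
t 13.35 pos [ 0.4705 -0.2939  0.018 ] F [ 0.1 -0.6 -2.5] op 0.71
  turn [-0.06  0.14  0.03] shift in turned [ 0.15  0.02 -3.64] in present [ 0.1  -0.   -3.64]
```

```bash
python3 -m pendant '[[[0,0,0,0,0,-0.3,0],[0,0,0,0,0,-0.6,0],[0,0,0,0,0,-0.9,0],[0,0,0,0,0,-0.9,0],[0,0,0,0,0,-0.9,0],[0,0,0,0,0,0,0]]]' ; python3 -c "
from h import *
go([.579,.051,.2],down(np.pi/2-.04))
save('w4.png',env.get_image('wrist')['frame'])"
```

```text
time: 13.95
tool_pos: [0.4666, -0.292, 0.2077]
eef_rot: [[-1.0, -0.015, 0.012], [-0.015, 1.0, -0.006], [-0.012, -0.006, -1.0]]
wrist_force: [2.2, 0.5, -3.5]
opening: 0.709
t 13.95 pos [ 0.4666 -0.292   0.2077] F [ 2.2  0.5 -3.5] op 0.71
  turn [-0.05  0.12  0.52] shift in turned [-1.97  6.94  0.15] in present [-2.35  6.83  0.14]
```

View pics/w4.png

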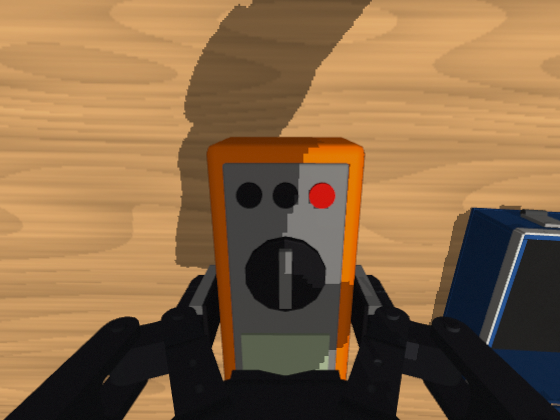

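The meter is held level between the fingers (px 208–365, seen face-on). Carrying it over the chest.

```bash
python3 -m pendant '[[[0,0.1,0.2,-0.2,0.5,0,0],[-0.05,0,0.3,-0.25,0.8,0,0],[0,0,0,-0.25,0.95,0,0],[0,0,0,-0.25,0.95,0,0],[0,0,0,-0.25,0.95,0,0],[0,0,0,-0.25,0.95,0,0],[0,0,0,-0.25,0.8,0,0],[0,0,0,-0.2,0.5,0,0],[0,0,0,0,0,0,0]]]' ; python3 -c "
from h import *
go([.579,.051,.12],down(np.pi/2-.04))"
```

```text
time: 14.9
tool_pos: [0.5637, 0.0348, 0.1937]
eef_rot: [[-0.999, 0.047, -0.026], [0.047, 0.999, 0.001], [0.026, -0.0, -1.0]]
wrist_force: [-0.1, 0.1, -2.3]
opening: 0.713
t 14.9 pos [0.5637 0.0348 0.1937] F [-0.1  0.1 -2.3] op 0.71
  turn [-0.   -0.25 -0.07] shift in turned [-0.29  0.34  1.47] in present [-0.33  0.34  1.47]
```

```bash
python3 -m pendant '[[[0,-0.25,-0.07,-0.3,0.34,0.3,0],[0,0,0,0,0,0.5,0],[0,0,0,0,0,0.5,0],[0,0,0,0,0,0,0]]]' ; python3 -c "
from h import *
go([.579,.051,.027],down(np.pi/2-.04))
a=env.get_image('top'); save('t5.png',cv2.resize(a['frame'][120:250,170:340],None,fx=4,fy=4,interpolation=2))
r=env.silhouettes('meter','top')[:1]
for q in r:
  print(q['conf'],q['uv'])
"
```

```text
time: 15.3
tool_pos: [0.5748, 0.0502, 0.1227]
eef_rot: [[-0.999, 0.037, -0.009], [0.037, 0.999, -0.004], [0.009, -0.004, -1.0]]
wrist_force: [-0.6, -0.7, -2.8]
opening: 0.71
t 15.3 pos [0.5748 0.0502 0.1227] F [-0.6 -0.7 -2.8] op 0.71
  turn [-0.04 -0.08  0.03] shift in turned [-0.08  0.02  1.91] in present [-0.1   0.03  1.91]
```

```bash
python3 -m pendant '[[[-0.04,-0.08,0,-0.18,0.02,0.5,0],[0,0,0,-0.02,0,0.6,0],[0,0,0,0,0,0.4,0],[0,0,0,0,0,0.15,0],[0,0,0,0,0,0,0]]]' ; python3 -c "
from h import *
go([.583,.051,.023],down(np.pi/2-.04))"
```

```text
time: 15.9
tool_pos: [0.5933, 0.0476, 0.0478]
eef_rot: [[-0.999, 0.043, 0.017], [0.043, 0.999, 0.0], [-0.017, 0.001, -1.0]]
wrist_force: [-0.6, -1.0, -2.1]
opening: 0.706
t 15.9 pos [0.5933 0.0476 0.0478] F [-0.6 -1.  -2.1] op 0.71
  turn [ 0.01  0.17 -0.03] shift in turned [0.21 0.06 0.5 ] in present [0.22 0.06 0.49]
```

```bash
python3 -m pendant '[[[0,0.17,0,0.15,0.05,0.15,0],[0,0,0,0.05,0,0.15,0],[0,0,0,0,0,0.08,0],[0,0,0,0,0,0,0]]]' ; python3 -c "
from h import *
go([.583,.051,.023],down(np.pi/2-.04))"
```

```text
time: 16.3
tool_pos: [0.5851, 0.0507, 0.0311]
eef_rot: [[-0.999, 0.044, 0.004], [0.044, 0.999, 0.002], [-0.004, 0.002, -1.0]]
wrist_force: [0.1, 0.4, -1.5]
opening: 0.71
t 16.3 pos [0.5851 0.0507 0.0311] F [ 0.1  0.4 -1.5] op 0.71
  turn [ 0.02  0.04 -0.04] shift in turned [0.04 0.   0.16] in present [0.04 0.   0.16]
```

```bash
python3 -m pendant '[[[0,0,0,0,0,0.1,0],[0,0,0,0,0,0.06,0],[0,0,0,0,0,0,0]]]' ; python3 -c "
from h import *
go([.583,.051,.023],down(np.pi/2-.04))"
```

```text
time: 16.6
tool_pos: [0.5857, 0.0509, 0.023]
eef_rot: [[-0.999, 0.044, 0.005], [0.044, 0.999, 0.002], [-0.005, 0.002, -1.0]]
wrist_force: [-0.5, -0.5, -2.7]
opening: 0.715
t 16.6 pos [0.5857 0.0509 0.023 ] F [-0.5 -0.5 -2.7] op 0.71
  turn [ 0.02  0.05 -0.04] shift in turned [ 0.05  0.   -0.  ] in present [ 0.05  0.   -0.  ]
```

```bash
python3 -m pendant '[[[0,0,0,0,0,0.06,0],[0,0,0,0,0,0,0]]]' ; python3 -m pendant '[[[0,0,0,0,0,0.06,0],[0,0,0,0,0,0,0]]]'
```

```text
time: 16.8
tool_pos: [0.5861, 0.0509, 0.0198]
eef_rot: [[-0.999, 0.044, 0.006], [0.044, 0.999, 0.002], [-0.006, 0.002, -1.0]]
wrist_force: [0.7, 0.1, -3.0]
opening: 0.716
time: 17.0
tool_pos: [0.5867, 0.051, 0.0203]
eef_rot: [[-0.999, 0.044, 0.008], [0.044, 0.999, 0.002], [-0.007, 0.002, -1.0]]
wrist_force: [0.2, 0.5, -1.8]
opening: 0.71
```

Contact: z has stopped at 20 mm. Releasing slowly and lifting.

```bash
python3 -m pendant '[[[0,0,0,0,0,0.04,0],[0,0,0,0,0,0,0.85],[0,0,0,0,0,0,1],[0,0,0,0,0,0,1],[0,0,0,0,0,-0.3,1],[0,0,0,0,0,-0.8,1],[0,0,0,0.1,0,-1,1],[0,0,0,0.3,0,-1,1],[0,0,0,0.5,0,-1,1],[0,0,0,0,0,-0.5,1]]]' ; python3 -c "
from h import *
a=env.get_image('wrist')
r=env.silhouettes('meter','wrist')[0];m=r['mask'].astype(np.uint8)
c=max(cv2.findContours(m,0,2)[0],key=cv2.contourArea)[:,0]
P=np.array([onz(a,p,.045)[:2]*1000 for p in c.astype(float)],np.float32);b=cv2.minAreaRect(P);print(r['conf'],b)
print('button wrist',red(a),proj(a,np.array([.64,.187,.117])))
go([.635,.183,.22],down(np.pi/2-.04))
save('w5.png',a['frame'])"
```

```text
time: 18.0
tool_pos: [0.5416, 0.0524, 0.2469]
eef_rot: [[-0.999, 0.043, 0.004], [0.043, 0.999, 0.001], [-0.004, 0.001, -1.0]]
wrist_force: [0.6, 0.2, 0.2]
opening: 1.002
0.84 ((578.8177490234375, 51.309974670410156), (61.10808563232422, 132.0813751220703), 87.48384094238281)
button wrist [(np.int32(41), array([297.8, 183. ]), array([295, 180,   7,   7], dtype=int32)), (np.int32(341), array([424.5, 291.2]), array([407, 285,  31,  15], dtype=int32))] [419.85846647 291.0751853 ]
t 18.1 pos [0.5456 0.0526 0.2481] F [ 0.1 -0.7  0.3] op 1.0
  turn [ 0.02  0.11 -0.04] shift in turned [-1.68  2.68  0.56] in present [-1.66  2.68  0.59]
```

View pics/w5.png

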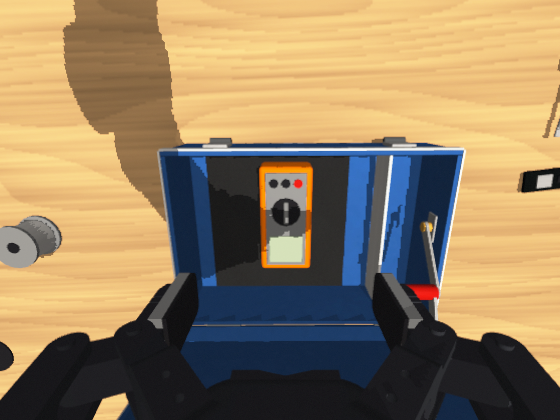

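The meter lies flat at (0.579, 0.051), centred in the big compartment, at px (285,215). The stay is still straight and the button is at (424,291). Next is the press pose, tilted 30° so the push is down and back and the hand stays clear of the lid.

```bash
python3 -m pendant '[[[0,-1,0,-0.1,0.4,0,0],[0,-1,0,-0.1,0.4,0,0],[0,-1,0,-0.1,0.5,0,0],[0,-1,0,-0.1,0.5,0,0],[0,-1,0,0,0.5,0,0],[0,0,0,0,0,0,0]]]' 60; python3 -c "
from h import *
a=env.get_image('top');w=env.get_image('wrist')
print('top',red(a),'wrist',red(w),proj(w,np.array([.64,.184,.117])))
RT=down(np.pi/2-.04)@Ro.from_euler('y',-30,degrees=True).as_matrix();print(RT.round(3))
B=np.array([.64,.182,.117])
go(B-.06*RT[:,2],RT);go(B-.028*RT[:,2],RT)
save('w6.png',w['frame'])"
```

```text
time: 18.7
tool_pos: [0.5749, 0.147, 0.2538]
eef_rot: [[-0.883, 0.055, 0.467], [0.045, 0.998, -0.032], [-0.468, -0.007, -0.884]]
wrist_force: [0.3, -0.9, 0.3]
opening: 0.004
top [(np.int32(64), array([208.9, 171.1]), array([202, 169,  14,   5], dtype=int32)), (np.int32(203), array([136. , 275.3]), array([132, 261,   9,  29], dtype=int32))] wrist [(np.int32(100), array([199. ,  61.5]), array([194,  56,  11,  12], dtype=int32)), (np.int32(487), array([330.5, 191.1]), array([314, 184,  34,  15], dtype=int32))] [328.21139568 191.26151637]
[[-0.865  0.04   0.5  ]
 [ 0.035  0.999 -0.02 ]
 [-0.5    0.    -0.866]]
t 18.8 pos [0.5763 0.1441 0.2545] F [ 0.  -0.4  0.8] op 0.0
  turn [-0.15 -0.35 -0.14] shift in turned [0.3  0.81 1.8 ] in present [0.24 0.83 1.8 ]
t 18.8 pos [0.5763 0.1441 0.2545] F [ 0.  -0.4  0.8] op 0.0
  turn [-0.15 -0.35 -0.14] shift in turned [0.3  0.81 2.44] in present [0.22 0.84 2.44]
```

```bash
python3 -m pendant '[[[-0.15,-0.35,-0.14,0.2,0.4,0.6,0],[0,0,0,0.1,0.42,0.6,0],[0,0,0,0,0,0.5,0],[0,0,0,0,0,0,0],[0,0,0,0,0,0,0]]]'; python3 -c "
from h import *
RT=down(np.pi/2-.04)@Ro.from_euler('y',-30,degrees=True).as_matrix()
B=np.array([.64,.183,.117])
go(B-.028*RT[:,2],RT)
w=env.get_image('wrist');print(red(w),proj(w,B));save('w7.png',w['frame'])"
```

```text
time: 19.3
tool_pos: [0.6016, 0.1577, 0.2118]
eef_rot: [[-0.877, 0.075, 0.475], [0.058, 0.997, -0.05], [-0.478, -0.016, -0.878]]
wrist_force: [0.6, -0.1, -0.3]
opening: -0.003
t 19.3 pos [0.6016 0.1577 0.2118] F [ 0.6 -0.1 -0.3] op -0.0
  turn [-0.3  -0.25 -0.22] shift in turned [0.3  0.54 1.46] in present [0.28 0.57 1.45]
[(np.int32(158), array([163.4,  45.9]), array([157,  39,  14,  15], dtype=int32)), (np.int32(716), array([324. , 200.3]), array([304, 192,  42,  18], dtype=int32))] [320.31894561 200.49920379]
```

View pics/w7.png

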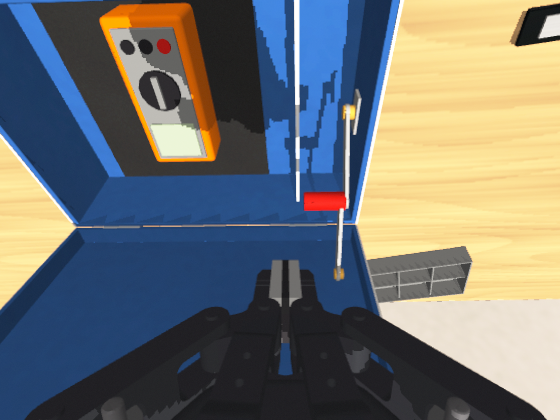

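The closed fingers (px 270–300) still have to come across to the button (304–346, row 200). The link plane is at column 345, so I'll aim slightly to the inner side.

```bash
python3 -m pendant '[[[-0.15,-0.12,-0.11,0.15,0.3,0.2,0],[-0.15,-0.12,-0.11,0.15,0.3,0.2,0],[0,0,0,0,0,0.3,0],[0,0,0,0,0,0,0]]]'; python3 -c "
from h import *
RT=down(np.pi/2-.04)@Ro.from_euler('y',-30,degrees=True).as_matrix()
B=np.array([.64,.183,.117])
go(B-.028*RT[:,2],RT);print(env.get_state()['qpos'].round(2))"
```

```text
time: 19.75
tool_pos: [0.602, 0.1633, 0.1847]
eef_rot: [[-0.881, 0.069, 0.468], [0.051, 0.997, -0.051], [-0.47, -0.021, -0.882]]
wrist_force: [-0.5, -0.5, -0.4]
opening: 0.005
t 19.75 pos [0.602  0.1633 0.1847] F [-0.5 -0.5 -0.4] op 0.01
  turn [-0.32 -0.33 -0.15] shift in turned [0.03 0.42 0.98] in present [0.01 0.46 0.97]
[-0.57  0.66  0.15  2.09  1.65  0.17 -0.58]
```

Joint 6 is near its limit (close to a singularity), so I'm reducing the tilt to about 20°.

```bash
python3 -m pendant '[[[-0.1,0.8,-0.05,0,0.1,0,0],[-0.1,0.6,-0.05,0,0.2,0,0],[0,0,0,0,0.2,0,0],[0,0,0,0,0,0,0]]]'; python3 -c "
from h import *
RT=down(np.pi/2-.04)@Ro.from_euler('y',-20,degrees=True).as_matrix()
B=np.array([.64,.183,.117])
go(B-.028*RT[:,2],RT);print(env.get_state()['qpos'].round(2))"
```

```text
time: 20.15
tool_pos: [0.6101, 0.1736, 0.189]
eef_rot: [[-0.899, 0.074, 0.432], [0.056, 0.997, -0.053], [-0.435, -0.023, -0.9]]
wrist_force: [0.1, -0.1, -0.5]
opening: -0.006
t 20.15 pos [0.6101 0.1736 0.189 ] F [ 0.1 -0.1 -0.5] op -0.01
  turn [-0.33  0.96 -0.21] shift in turned [-0.06  0.21  0.99] in present [0.04 0.25 0.99]
[-0.48  0.65  0.    2.01  1.19  0.27 -0.11]
```

```bash
python3 -m pendant '[[[-0.15,0.5,-0.1,0,0.1,0.1,0],[-0.15,0.5,-0.1,0,0.1,0.2,0],[0,0,0,0,0,0.3,0],[0,0,0,0,0,0,0]]]'; python3 -c "
from h import *
RT=down(np.pi/2-.04)@Ro.from_euler('y',-20,degrees=True).as_matrix()
B=np.array([.64,.183,.117])
go(B-.022*RT[:,2],RT);print(env.get_state()['qpos'].round(2))"
```

```text
time: 20.55
tool_pos: [0.6208, 0.1787, 0.1623]
eef_rot: [[-0.941, 0.045, 0.335], [0.04, 0.999, -0.02], [-0.335, -0.005, -0.942]]
wrist_force: [0.1, -0.9, 0.0]
opening: -0.0
t 20.55 pos [0.6208 0.1787 0.1623] F [ 0.1 -0.9  0. ] op -0.0
  turn [-0.06 -0.07 -0.02] shift in turned [-0.05  0.1   0.54] in present [-0.05  0.1   0.54]
[-0.3   0.71 -0.23  1.9   0.95  0.39  0.21]
```

```bash
cat > ck2.py <<'E'
from h import *
import sys
s=env.get_state();f=np.array(s['wrist_force']);p=np.array(s['tool_pos']);R=np.array(s['eef_rot'])
print(round(s['time'],2),p.round(4),'tip-button est',((p-[.64,.183,.117])@R*1000).round(1),'F',f.round(1),round(np.linalg.norm(f),1),'tilt',R[:,2].round(2))
sys.exit(int(np.linalg.norm(f)>float(sys.argv[1])))
E
python3 -m pendant '[[[0,0,0,-0.05,0.1,0.25,0],[0,0,0,0,0,0.2,0],[0,0,0,0,0,0,0]]]' >/dev/null; python3 ck2.py 4 && python3 -m pendant '[[[0,0,0,0,0,0.08,0]]]' >/dev/null && python3 ck2.py 4 && python3 -m pendant '[[[0,0,0,0,0,0.08,0]]]'>/dev/null && python3 ck2.py 4 && python3 -m pendant '[[[0,0,0,0,0,0.08,0]]]'>/dev/null && python3 ck2.py 4
```

```text
20.85 [0.6302 0.1824 0.1399] tip-button est [  1.5  -1.3 -24.9] F [-0.3 -0.2  0.7] 0.8 tilt [ 0.34 -0.02 -0.94]
20.95 [0.6312 0.1828 0.136 ] tip-button est [  1.9  -0.7 -20.8] F [-0.2 -0.3  0.1] 0.4 tilt [ 0.34 -0.02 -0.94]
21.05 [0.6323 0.183  0.1319] tip-button est [  2.2  -0.5 -16.6] F [-0.6  0.2 -0.2] 0.7 tilt [ 0.34 -0.02 -0.94]
21.15 [0.6336 0.1832 0.1279] tip-button est [  2.3  -0.2 -12.4] F [-0.6  0.1  0.1] 0.7 tilt [ 0.34 -0.02 -0.94]
```

```bash
python3 -m pendant '[[[0,0,0,-0.05,0,0.07,0]]]' >/dev/null; python3 ck2.py 16 && python3 -m pendant '[[[0,0,0,-0.02,0,0.06,0]]]' >/dev/null && python3 ck2.py 16 && python3 -m pendant '[[[0,0,0,-0.02,0,0.06,0]]]'>/dev/null && python3 ck2.py 16 && python3 -m pendant '[[[0,0,0,-0.02,0,0.06,0]]]'>/dev/null && python3 ck2.py 16 && python3 -m pendant '[[[0,0,0,-0.01,0,0.06,0]]]'>/dev/null && python3 ck2.py 16
```

```text
21.25 [0.6369 0.1832 0.1251] tip-button est [ 0.2 -0.  -8.6] F [ 0.2 -0.3 -0. ] 0.4 tilt [ 0.33 -0.02 -0.94]
21.35 [0.6389 0.1831 0.1226] tip-button est [-0.9  0.  -5.6] F [-3.1 -0.7  4.3] 5.4 tilt [ 0.33 -0.02 -0.94]
21.45 [0.6405 0.183  0.12  ] tip-button est [-1.5  0.  -2.6] F [-3.9 -0.1  2.9] 4.9 tilt [ 0.33 -0.02 -0.94]
21.55 [0.6419 0.183  0.1172] tip-button est [-1.9  0.1  0.4] F [-4.9  0.2  2.7] 5.6 tilt [ 0.33 -0.02 -0.94]
21.65 [0.6433 0.1829 0.1144] tip-button est [-2.2  0.1  3.6] F [-4.5 -0.3  3.9] 6.0 tilt [ 0.33 -0.02 -0.94]
```

```bash
python3 -m pendant '[[[0,0,0,0,0,0.06,0]]]' >/dev/null; python3 ck2.py 17 && python3 -m pendant '[[[0,0,0,0,0,0.06,0]]]' >/dev/null && python3 ck2.py 17 && python3 -m pendant '[[[0,0,0,0,0,0.06,0]]]'>/dev/null && python3 ck2.py 17 && python3 -m pendant '[[[0,0,0,0.01,0,0.06,0]]]'>/dev/null && python3 ck2.py 17 && python3 -m pendant '[[[0,0,0,0.01,0,0.06,0]]]'>/dev/null && python3 ck2.py 17
```

```text
21.75 [0.6444 0.1829 0.1115] tip-button est [-2.3  0.2  6.6] F [-4.4 -0.8  5.3] 7.0 tilt [ 0.33 -0.02 -0.94]
21.85 [0.6454 0.1829 0.1087] tip-button est [-2.3  0.2  9.7] F [-5.1 -0.5  6.4] 8.2 tilt [ 0.33 -0.02 -0.94]
21.95 [0.6462 0.1829 0.1057] tip-button est [-2.1  0.2 12.7] F [-6.3 -0.5  7.4] 9.7 tilt [ 0.33 -0.02 -0.94]
22.05 [0.6468 0.1829 0.1029] tip-button est [-1.7  0.3 15.5] F [-4.4  0.4  7.7] 8.9 tilt [ 0.33 -0.02 -0.94]
22.15 [0.6473 0.1829 0.1001] tip-button est [-1.2  0.3 18.4] F [-5.6 -0.   7.6] 9.5 tilt [ 0.33 -0.02 -0.94]
```

```bash
python3 -m pendant '[[[0,0,0,0.015,0,0.06,0]]]' >/dev/null; python3 ck2.py 17 && python3 -m pendant '[[[0,0,0,0.015,0,0.06,0]]]' >/dev/null && python3 ck2.py 17 && python3 -m pendant '[[[0,0,0,0,0,0,0]]]' >/dev/null;python3 ck2.py 17; python3 -c "
from h import *
a=env.get_image('top');print(red(a)); print('bar',[(round(r['conf'],2),r['uv']) for r in env.boxes_of('lid_bar','top')[:1]])
save('t8.png',cv2.resize(a['frame'][120:250,170:340],None,fx=4,fy=4,interpolation=2))"
```

```text
22.25 [0.6476 0.1829 0.0974] tip-button est [-0.6  0.4 21. ] F [-4.9 -0.4  9. ] 10.2 tilt [ 0.33 -0.02 -0.94]
22.35 [0.6479 0.1829 0.0947] tip-button est [ 0.   0.4 23.7] F [-5.7  0.6  8.1] 9.9 tilt [ 0.33 -0.02 -0.94]
22.45 [0.6478 0.1828 0.0944] tip-button est [ 0.2  0.4 23.9] F [-2.9  0.5  0.6] 3.0 tilt [ 0.33 -0.02 -0.94]
[(np.int32(203), array([136.1, 275.3]), array([132, 261,   9,  29], dtype=int32))]
bar [(0.78, [252.2, 150.3])]
```

Sunk about 31 mm; the force dropped to 3 N on the hold and the lid has come down (bar row 144→150). Backing off and checking.

```bash
python3 -m pendant '[[[0,0,0,0,0,-0.3,0],[0,0,0,0.2,0,-0.7,0],[0,0,0,0.4,0,-0.9,0.2],[0,0.8,0,0.7,-0.2,-0.6,0.45],[0,0.8,0,0.8,-0.4,-0.4,0.45],[0,0.8,0,0.8,-0.4,-0.4,0.45],[0,0.8,0,0.5,-0.4,-0.4,0.45]]]'; python3 -c "
from h import *
np.set_printoptions(precision=4,suppress=True)
a=env.get_image('top');b=env.get_image('scene');print(red(a))
for c in('top','scene'):print('bar',[(round(r['conf'],2),r['uv']) for r in env.boxes_of('lid_bar',c)[:1]])
for z in(.09,.1,.117):
  if red(a): print(z,onz(a,red(a)[0][1],z))
save('t9.png',np.vstack([cv2.resize(a['frame'][120:260,170:340],None,fx=3,fy=3,interpolation=2),cv2.resize(b['frame'][150:206,220:390],None,fx=3,fy=3,interpolation=2)]))
# predicted bar projections for lid angles
X=np.array([np.cos(-.04),np.sin(-.04),0]);Y=np.array([.04,.999,0])
H=np.array([.597,.076,.0855])+.1025*X
for l in np.arange(.9,1.5,.05):
  q=H+(-.25*np.cos(l)+.01*np.sin(l))*X+np.array([0,0,.25*np.sin(l)+.01*np.cos(l)])
  print(round(l,2),q,proj(a,q),proj(b,q))
go([.5,.08,.3],down(-.04))
"
```

```text
time: 23.25
tool_pos: [0.4234, 0.1253, 0.239]
eef_rot: [[-1.0, 0.03, 0.003], [0.029, 1.0, -0.01], [-0.003, -0.01, -1.0]]
wrist_force: [1.3, -0.5, -0.1]
opening: 0.452
[(np.int32(50), array([211.2, 167.1]), array([205, 165,  13,   5], dtype=int32)), (np.int32(203), array([136. , 275.3]), array([132, 261,   9,  29], dtype=int32))]
bar [(0.83, [252.1, 152.3])]
bar [(0.97, [302.7, 212.0])]
0.09 [0.6528 0.1848 0.09  ]
0.1 [0.6516 0.1835 0.1   ]
0.117 [0.6496 0.1813 0.117 ]
0.9 [0.552  0.0778 0.2875] [251.385  203.6524] [305.1476 147.1934]
0.95 [0.5622 0.0774 0.2947] [251.2587 198.4463] [305.2421 148.0973]
1.0 [0.5729 0.077  0.3013] [251.1488 193.0234] [305.3292 149.2976]
1.05 [0.5838 0.0765 0.3073] [251.056  187.4018] [305.4082 150.7997]
1.1 [0.595  0.0761 0.3128] [250.9811 181.6018] [305.4786 152.6081]
1.15 [0.6065 0.0756 0.3178] [250.9245 175.6448] [305.54   154.7263]
1.2 [0.6182 0.0752 0.3221] [250.8867 169.5538] [305.5919 157.1567]
1.25 [0.6301 0.0747 0.3259] [250.8682 163.3532] [305.6339 159.8999]
1.3 [0.6422 0.0742 0.3291] [250.8691 157.0684] [305.6654 162.9556]
1.35 [0.6545 0.0737 0.3316] [250.8896 150.7255] [305.6861 166.3216]
1.4 [0.6668 0.0732 0.3336] [250.9296 144.3515] [305.6956 169.9941]
1.45 [0.6792 0.0727 0.3349] [250.9892 137.9736] [305.6936 173.9676]
t 23.45 pos [0.4281 0.1254 0.2385] F [ 0.3  0.8 -0.4] op 0.45
  turn [ 0.02  0.14 15.05] shift in turned [-0.85  1.47 -1.23] in present [-1.48 -0.87 -1.21]
```

View pics/t9.png

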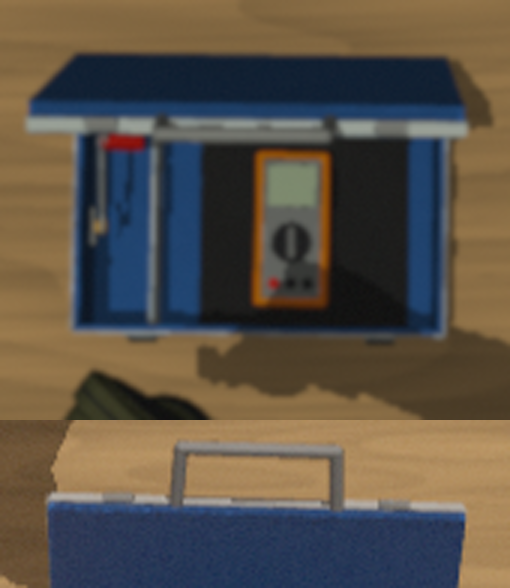

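The bar is at row 164.7 in the top view and 159.7 in the scene view, which both give a lid angle of about 1.245 (from 1.40). It holds without the hand. The stay is broken and the meter is undisturbed. Going to the handle.

```bash
python3 -m pendant '[[[0,0,1,0,0,-0.4,0.5],[0,0,1,0,0,-0.4,0.5],[0,0,1,0,0,-0.4,0.5],[0,0,1,0,0,-0.4,0.5],[0,0,1,0,0,-0.4,0.5],[0,0,1,0,0,-0.4,0.5],[0,0,1,0,0,-0.4,0.5],[0,0,1,0,0,-0.2,0.5],[0,0,1,0,0,0,0.5],[0,0,1,0,0,0,0.5]]]' >/dev/null; python3 -m pendant '[[[0,0,1,0,0,0,0.5],[0,0,1,0,0,0,0.5],[0,0,1,0,0,0,0.5],[0,0,1,0,0,0,0.5],[0,0,1,0,0,0,0.5],[0,0,0,0,0,0,0.5]]]'; python3 -c "
from h import *
go([.629,.076,.38],down(-.04))"
```

```text
time: 25.05
tool_pos: [0.4338, 0.144, 0.3928]
eef_rot: [[0.07, 0.997, 0.029], [0.998, -0.07, -0.005], [-0.003, 0.029, -1.0]]
wrist_force: [-0.2, -0.1, 0.7]
opening: 0.501
t 25.05 pos [0.4338 0.144  0.3928] F [-0.2 -0.1  0.7] op 0.5
  turn [ 0.28  0.03 -0.29] shift in turned [-1.2   3.96  0.26] in present [-1.08  3.98  0.38]
```

```bash
python3 -m pendant '[[[0.14,0,-0.15,-0.4,0.8,0,0.5],[0.14,0,-0.15,-0.4,0.8,0,0.5],[0,0,0,-0.3,0.8,0,0.5],[0,0,0,-0.1,0.8,0,0.5],[0,0,0,0,0.7,0,0.5],[0,0,0,0,0,0,0.5],[0,0,0,0,0,0,0.5]]]'; python3 -c "
from h import *
go([.629,.076,.304],down(-.04))"
```

```text
time: 25.75
tool_pos: [0.6332, 0.0807, 0.3911]
eef_rot: [[0.006, 1.0, 0.0], [1.0, -0.006, -0.007], [-0.007, 0.0, -1.0]]
wrist_force: [0.1, -0.0, 0.4]
opening: 0.499
t 25.75 pos [0.6332 0.0807 0.3911] F [ 0.1 -0.   0.4] op 0.5
  turn [0.   0.06 0.32] shift in turned [-0.1  -0.08  1.74] in present [-0.08 -0.08  1.74]
```

```bash
python3 -m pendant '[[[0,0,0.3,-0.08,-0.08,0.5,0.5],[0,0,0,0,0,0.5,0.5],[0,0,0,0,0,0.4,0.5],[0,0,0,0,0,0.3,0.5],[0,0,0,0,0,0,0.5]]]'; python3 -c "
from h import *
go([.629,.076,.304],down(-.04))
w=env.get_image('wrist');print(proj(w,np.array([.629,.075,.3256])));save('wA.png',w['frame'])"
```

```text
time: 26.25
tool_pos: [0.625, 0.0804, 0.305]
eef_rot: [[0.024, 1.0, 0.002], [1.0, -0.024, -0.006], [-0.006, 0.002, -1.0]]
wrist_force: [-0.3, -0.0, 0.5]
opening: 0.501
t 26.25 pos [0.625  0.0804 0.305 ] F [-0.3 -0.   0.5] op 0.5
  turn [0.02 0.06 0.15] shift in turned [-0.09  0.08  0.02] in present [-0.09  0.08  0.02]
[291.90271894 308.67625076]
```

View pics/wA.png

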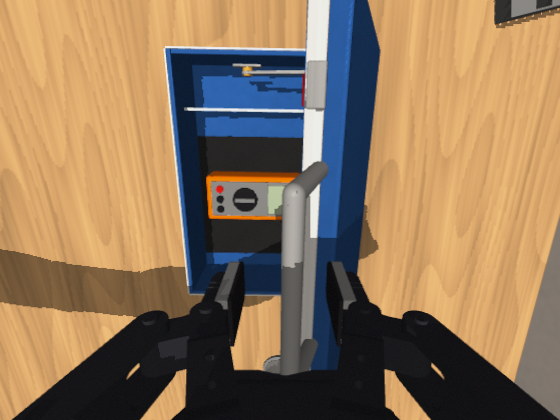

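The bar (column 292) is between the fingers (240 and 330). Closing.

```bash
python3 -m pendant '[[[0,0,0,0,0.08,0,0.3],[0,0,0,0,0,0,0],[0,0,0,0,0,0,0],[0,0,0,0,0,0,0],[0,0,0,0,0,0,0]]]' 50; python3 -c "
from h import *
lid()
p0=np.array([-.25,.010])
rot=lambda a:np.array([p0[0]*np.cos(a)+p0[1]*np.sin(a), -p0[0]*np.sin(a)+p0[1]*np.cos(a)])
prev=rot(1.25)
for a in np.arange(1.15,-.01,-.1):
    p=rot(a); d=(p-prev)/.05; print(round(a,2),'y',round(d[0],2),'z',round(-d[1],2)); prev=p
"
```

```text
time: 26.8
tool_pos: [0.6304, 0.0818, 0.3094]
eef_rot: [[0.023, 1.0, 0.008], [1.0, -0.023, -0.005], [-0.004, 0.008, -1.0]]
wrist_force: [-0.2, 0.4, -1.9]
opening: 0.091
t 26.8 lid 1.251 radius 0.2559 F tang -0.7 F rad(out) -1.8 F [-0.2  0.4 -1.9] op 0.091 tool y/z of tang [ 0.96 -0.28] p [0.6304 0.0818 0.3094]
1.15 y -0.47 z 0.16
1.05 y -0.45 z 0.21
0.95 y -0.43 z 0.25
0.85 y -0.4 z 0.3
0.75 y -0.37 z 0.33
0.65 y -0.34 z 0.37
0.55 y -0.3 z 0.4
0.45 y -0.26 z 0.43
0.35 y -0.21 z 0.45
0.25 y -0.17 z 0.47
0.15 y -0.12 z 0.49
0.05 y -0.07 z 0.5
```

```bash
python3 -m pendant '[[[0,0,0,0,-0.24,0.07,0],[0,0,0,0,-0.24,0.09,0],[0,0,0,0,-0.23,0.1,0],[0,0,0,0,-0.23,0.11,0]]]' >/dev/null; python3 -c "from h import *;lid()"; python3 -m pendant '[[[0,0,0,0,-0.22,0.12,0],[0,0,0,0,-0.21,0.13,0],[0,0,0,0,-0.2,0.14,0],[0,0,0,0,-0.2,0.15,0]]]' ; python3 -c "from h import *;lid()"
```

```text
t 27.2 lid 1.094 radius 0.2556 F tang 2.7 F rad(out) 2.9 F [ 1.2 -0.4  3.7] op 0.093 tool y/z of tang [ 0.91 -0.42] p [0.5931 0.0834 0.2951]
time: 27.6
tool_pos: [0.5587, 0.0848, 0.2743]
eef_rot: [[0.029, 0.998, 0.055], [1.0, -0.029, 0.002], [0.004, 0.055, -0.998]]
wrist_force: [-4.1, -0.9, 9.6]
opening: 0.095
t 27.6 lid 0.936 radius 0.2545 F tang 2.0 F rad(out) 10.2 F [-4.1 -0.9  9.6] op 0.095 tool y/z of tang [ 0.83 -0.56] p [0.5587 0.0848 0.2743]
```

```bash
python3 -m pendant '[[[0.25,0,0,0,-0.24,0.13,0],[0.25,0,0,0,-0.22,0.14,0],[0,0,0,0,-0.2,0.15,0],[0,0,0,0,-0.19,0.17,0]]]' >/dev/null; python3 -c "from h import *;lid()"; python3 -m pendant '[[[0,0,0,0,-0.18,0.18,0],[0,0,0,0,-0.17,0.19,0],[0,0,0,0,-0.16,0.2,0],[0,0,0,0,-0.15,0.2,0]]]' ; python3 -c "from h import *;lid()"
```

```text
t 28.0 lid 0.764 radius 0.2544 F tang 1.3 F rad(out) -0.8 F [ 1.5 -0.4  0.4] op 0.093 tool y/z of tang [ 0.72 -0.69] p [0.5246 0.0863 0.2467]
time: 28.4
tool_pos: [0.4941, 0.0875, 0.2086]
eef_rot: [[0.032, 0.999, 0.027], [0.999, -0.032, 0.008], [0.009, 0.027, -1.0]]
wrist_force: [2.4, -0.6, -0.7]
opening: 0.094
t 28.4 lid 0.571 radius 0.2529 F tang 0.8 F rad(out) -2.4 F [ 2.4 -0.6 -0.7] op 0.094 tool y/z of tang [ 0.57 -0.82] p [0.4941 0.0875 0.2086]
```

```bash
python3 -m pendant '[[[0.15,0,0,0,-0.13,0.2,0],[0.1,0,0,0,-0.12,0.21,0],[0,0,0,0,-0.11,0.21,0],[0,0,0,0,-0.1,0.22,0]]]' >/dev/null; python3 -c "from h import *;lid()"; python3 -m pendant '[[[0,0,0,0,-0.08,0.22,0],[0,0,0,0,-0.06,0.22,0],[0,0,0,0,-0.05,0.2,0]]]' ; python3 -c "from h import *;lid()"
```

```text
t 28.8 lid 0.372 radius 0.2523 F tang 0.8 F rad(out) -0.6 F [ 0.8 -0.6  0.6] op 0.093 tool y/z of tang [ 0.4  -0.92] p [0.4701 0.0885 0.1646]
time: 29.1
tool_pos: [0.4588, 0.0889, 0.13]
eef_rot: [[0.033, 0.999, -0.007], [0.999, -0.033, 0.008], [0.008, -0.007, -1.0]]
wrist_force: [0.1, -1.4, -0.2]
opening: 0.094
t 29.1 lid 0.228 radius 0.2515 F tang -0.2 F rad(out) -0.2 F [ 0.1 -1.4 -0.2] op 0.094 tool y/z of tang [ 0.26 -0.96] p [0.4588 0.0889 0.13  ]
```

```bash
python3 -m pendant '[[[0,0,0,0,-0.04,0.18,0],[0,0,0,0,-0.03,0.16,0],[0,0,0,0,-0.03,0.16,0],[0,0,0,0,-0.01,0.14,0]]]' >/dev/null; python3 -c "from h import *;lid()"; python3 -m pendant '[[[0,0,0,0,0,0.12,0],[0,0,0,0,0,0.12,0]]]'>/dev/null ; python3 -c "from h import *;lid()"
```

```text
t 29.5 lid 0.084 radius 0.2509 F tang 1.0 F rad(out) 1.7 F [-1.6 -0.9  1.2] op 0.101 tool y/z of tang [ 0.12 -0.99] p [0.4524 0.0892 0.0946]
t 29.7 lid 0.031 radius 0.2507 F tang 0.5 F rad(out) 1.0 F [-0.9  0.7  0.6] op 0.091 tool y/z of tang [ 0.07 -1.  ] p [0.4512 0.0893 0.0813]
```

```bash
for i in 1; do python3 -m pendant '[[[0,0,0,0,0,0.1,0]]]'>/dev/null ; python3 -c "from h import *;lid()"; python3 -m pendant '[[[0,0,0,0,0,0.08,0]]]'>/dev/null ; python3 -c "from h import *;lid()";  python3 -m pendant '[[[0,0,0,0,0,0.08,0]]]'>/dev/null ; python3 -c "from h import *;lid()"; done
```

```text
t 29.8 lid 0.013 radius 0.2507 F tang 76.5 F rad(out) 12.3 F [-8.3 -1.9 77.1] op 0.091 tool y/z of tang [ 0.05 -1.  ] p [0.451  0.0892 0.0768]
t 29.9 lid 0.009 radius 0.2505 F tang 63.1 F rad(out) 12.6 F [-9.6 -2.3 63.7] op 0.094 tool y/z of tang [ 0.05 -1.  ] p [0.4511 0.0893 0.0758]
t 30.0 lid 0.008 radius 0.2505 F tang 62.4 F rad(out) 12.6 F [-9.6 -0.8 62.9] op 0.094 tool y/z of tang [ 0.05 -1.  ] p [0.4511 0.0893 0.0755]
```

The lid has hit its seat (62 N, no further travel). Easing off and releasing now.

```bash
python3 -m pendant '[[[0,0,0,0,0,-0.03,0],[0,0,0,0,0,0,0]]]' >/dev/null; python3 -c "from h import *;lid()"; python3 -m pendant '[[[0,0,0,0,0,0,0.3],[0,0,0,0,0,0,0.45],[0,0,0,0,0,0,0.45],[0,0,0,0,0,-0.3,0.45],[0,0,0,0,0,-0.8,0.45],[0,0,0,0,-0.2,-1,0.45],[0,0,0,-0.6,-0.3,-0.6,0.45],[0,0,0,-0.9,-0.3,-0.3,0.45],[0,0,0,-0.9,0,0,0.45],[0,0,0,0,0,0,0.45]]]'; python3 -c "
from h import *
a=env.get_image('top');b=env.get_image('scene')
for c in('top','scene'):print('bar',[(round(r['conf'],2),r['uv']) for r in env.boxes_of('lid_bar',c)[:1]])
save('tB.png',np.hstack([cv2.resize(a['frame'][130:270,180:340],(400,350),interpolation=2),cv2.resize(b['frame'][150:290,225:385],(400,350),interpolation=2)]))"
```

```text
t 30.2 lid 0.021 radius 0.2505 F tang -2.4 F rad(out) -0.1 F [-0.  -0.4 -2.4] op 0.095 tool y/z of tang [ 0.06 -1.  ] p [0.4512 0.0893 0.0788]
time: 31.2
tool_pos: [0.4107, -0.0309, 0.2305]
eef_rot: [[0.027, 1.0, -0.002], [1.0, -0.027, 0.007], [0.007, -0.002, -1.0]]
wrist_force: [0.5, 1.1, -0.1]
opening: 0.448
bar [(0.76, [254.6, 188.3])]
bar [(0.68, [301.1, 216.2])]
```

The viewer limit is reached. I'll compare the lid numerically against the initial closed-lid pictures.

```bash
python3 -c "
from h import *
for n,(r0,r1,c0,c1) in (('scene',(165,255,235,370)),('top',(140,256,188,325))):
  o=cv2.cvtColor(cv2.imread('pics/%s0.png'%n),cv2.COLOR_BGR2GRAY).astype(np.float32)
  f=cv2.cvtColor(env.get_image(n)['frame'],cv2.COLOR_RGB2GRAY).astype(np.float32)
  for nm,(a,b,c,d) in (('all',(r0,r1,c0,c1)),('handle side',(165,200,240,365) if n=='scene' else (215,256,188,325))):
    print(n,nm,'shift',cv2.phaseCorrelate(o[a:b,c:d],f[a:b,c:d],cv2.createHanningWindow((d-c,b-a),5)),'absdiff',abs(o-f)[a:b,c:d].mean().round(2))
im=env.get_image('scene')
for l in(0,.025,.05):
  X=np.array([.9992,-.04,0]);H=np.array([.597,.076,.0855])+.1025*X
  print(l,proj(im,H+(-.205*np.cos(l)+.022*np.sin(l))*X+np.array([0,0,.205*np.sin(l)+.022*np.cos(l)])))
print(env.get_state()['wrist_force'].round(1))
o=cv2.imread('pics/top0.png');
for th in('reel','board','driver'):
  r=env.boxes_of(th,'top');print(th,[(round(q['conf'],2),q['uv']) for q in r[:1]])
"
```

```text
scene all shift ((0.6069878874027381, -0.1097317825037436), 0.5989364656989957) absdiff 1.04
scene handle side shift ((0.5435008188317383, -0.1753217499607871), 0.8410407973395454) absdiff 0.97
top all shift ((0.08985330754975962, -0.011507538907395087), 0.8191752371964631) absdiff 4.95
top handle side shift ((0.04943781082850762, 0.4523588034038113), 0.7175191523116312) absdiff 9.33
0 [302.70001779 181.78675885]
0.025 [302.76398236 180.63727601]
0.05 [302.82774768 179.52122308]
[-0.4  0.3  0.6]
reel [(0.68, [402.7, 184.2])]
board [(0.57, [137.5, 210.2])]
driver [(0.89, [139.1, 272.2])]
```

```bash
python3 -c "from cell import env;env.hand_in();print(env.get_state()['time'])"
```

```text
the job is handed in; nothing more can be done
the job is handed in; nothing more can be done
```

The orange meter is in the blue chest and the lid is shut. I handed the job in at about 31 s of the 72 s allowed; no verdict comes back.

- **Raising the lid:** I felt the stay go straight at a lid angle of about 1.42 rad (force rose from 2 N to about 10 N) and let go. The stay held the lid at about 1.40 rad, with the red button at its locked height.
- **Placing the meter:** I set it down face up at about x −18 mm, y −25 mm in the chest. It was still lying there in later pictures taken with the lid up.
- **Breaking the stay:** I pressed the button about 31 mm down with at most about 10 N. The lid came down to about 1.25 rad and stayed there by itself.
- **Closing:** I lowered the lid by its handle at about 0.5 rad/s and moved the hand clear.

**Last checks:**
- **Lid:** compared with the first pictures, the lid sits 0.1–0.2 px higher in the scene view, about 0.003 rad. The top view's front strip shifted about 0.45 px and matched less well.
- **Hand:** the wrist force was close to zero.
- **Reel, board and driver:** all found within about 4 px of where they started, within the networks' error.

**What went less well:**
- **Hard seating:** my last lowering steps pressed the seated lid with a peak of about 77 N at the wrist. That is below the 120 N limit, but not gentle.
- **Lid estimate after easing off:** judged from the hand, the lid read 0.021 rad just before release, more than the pictures show.
- **Final picture:** the viewer limit was reached, so I checked the final state only by numbers. The meter was not seen after the lid closed.

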